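Fit the splash guard from behind the strainers and ready the jug rinser

ROBOT

A 6-joint arm with a two-finger parallel gripper is mounted at the origin on the work surface. World frame = base frame: x ahead of the robot, y to its left, z up, the work surface at z = 0. Lengths are in m, angles in degrees, forces in N, time in s.
With the tool pointing down it reaches from about 0.4 to 0.825 m from the base axis. Payload 7 kg.
Tool frame: the origin (TCP) lies at the very end of the fingers, on their centre line; the grasp point (between the pads) lies 19 mm behind it (r.hold_point_z is the distance from the TCP to the grasp point, in m); x points along the fingers, y is the direction in which the jaws open and shut, and the axes are right-handed (so a half turn about x gives the same grasp; the last joint's range is limited). The gripper opens to 88 mm and grips with 3 to 60 N. Pads are 19 mm wide; open, the fingers measure 130 mm over their backs; the gripper's body (78 mm by 193 mm) begins 47 mm behind the grasp point.
Start: joints at [88.986, 20.546, 0.682, 0, -70.136, -16.507], TCP at [0.203, 0.644, 0.196] pointing down, gripper open.
Joint ranges: [-176.03, 176.03], [-82.01, 121.73], [-58.28, 71.71], [-173.87, 95.51], [-174.79, -0.11], [-173.66, 173.66]. Speed limits (degrees/s): [136.94, 136.94, 172.46, 180, 180, 180].

INTERFACE

Orientations are given as [roll, pitch, yaw] about the fixed x, y, z axes, in that order (R = Rz(yaw) Ry(pitch) Rx(roll)).
In Python, from plant import r gives the robot as it stands. The module is installed in compiled form; this text tells all that it offers.
- The arm moves only by the shell command python3 -m creep 'ROWS' [FORCE]. ROWS is JSON, a list of rows, each a list of 7 numbers: the turn, a rotation vector about the tool's x, y, z in rad, then the shift along the tool's x, y, z in cm, then the opening in per cent of the stroke, from 0 (shut) to 100 (fully open). In form: [[rx, ry, rz, x, y, z, fingers], ...]. A call has 1 to 8 rows; each row shifts and turns the commanded pose from where the row before left it, along the tool's axes as they then stand; what a row does not reach is not made up. A row lasts 1/10 s, in which the tool goes at most 50 mm and 8.59 degrees, less where a joint would pass 70% of its speed; a pose out of reach is approached as far as the arm can. A call is refused whole if a number of a shift passes 5 or a number of a turn 0.15, either way. A call with a gripper value outside its range is refused whole. The fingers move at their own pace and stop on an object; FORCE is the grip in N (left out, the last holds). Time passes only in rows, so rows that do not move let the fingers close. It gives the time, the measured TCP pose, the force and the opening at its end, in the units of the state.
- r.get_state(): the state, without advancing time (a new reading comes with each control period).
- r.capture(name): name is "scene" or "top" or "wrist"; returns (picture, depth): 420x560x3 uint8, blue, green, red; 420x560 float32, m along the optical axis (not along the pixel's ray), 0 where there is no reading.
- r.camera_info(name): a dict with "fovy" (degrees; the focal length in pixels is half the picture's height over the tangent of half this angle, whatever the lens; pixels are square), "cx", "cy" (the principal point, pixels), "camera_from_world" (4x4, takes a point from world to camera coordinates). Camera axes: x right, y down, z forward; pixel columns grow to the right and rows downward; lengths in m; the calibration is good to about 2 mm. A picture is of the moment at which its call begins: read the wrist's pose just before it. camera_info takes no time and is no camera call; for the wrist camera it gives the pose at the moment of the call.
- r.close_job(): hands the job in, once; it reports no verdict.
Trained networks look in the newest picture that a camera, given by its name, has taken for a name from the list of things; names that differ only in an ending like _2 or _b are one class to them, and where a whole thing is asked for, a point or a joint stands for the part that bears it (a point fixed in the world has none). Each returns a list of dicts, best first, with "score" (0 to 1); they miss things now and then, are a little off and sometimes report something else, mostly with a low value. They report only what shows in the picture. A call takes as long as a camera call. They do not tell look-alikes from the thing itself.
- r.look_for(query, camera): "rect" ([left, top, right, bottom] in pixels, round what is visible of it).
- r.masks_of(query, camera): "pixels" (420x560 bool, what is visible of it) and "rect" ([left, top, right, bottom] in pixels, round what is visible of it).
The state is a dict: "time_s": time; "joints": joint angles; "qd": joint speeds; "joint_torque": joint torques, N m; "tcp_pos": TCP position; "eef_rot": TCP orientation; "contact_force": force on the tool from outside, world axes, zero at the start; "moment": the same for the moment, N m; "gripper_width": finger opening in m.
Only numpy, scipy, OpenCV 4.12 (cv2) and the standard library are available. Lean on these libraries where they do the work, as an engineer would, in place of code of your own. Each camera call takes 0.05 s, during which the arm holds its last target. There are 200 camera calls.

TASK

Get the jug rinser ready for service. The orange-handled splash guard hangs at the back of the dark-footed hook behind some strainers: move all of those strainers to the spare hook with the white foot, then take the guard and drape it over the rinser's rail with one leg on each side of the bar. Then hang every strainer back on the dark-footed hook, leave the milk jug standing upright centred on the black spray spot, and do not disturb the tamper, cup and bean jar.

Things in the scene. Friction and masses are not known exactly. Their poses are not given: they have to be found in the camera images.
- hook_main: The strainers' own hook stand, fixed, DARK WOOD foot, post 16 mm thick. Origin: on the counter under the post. A level steel peg 10 mm thick, axis 210 mm up, runs 215 mm from the post along own -x (towards the robot); its last 8 mm bend up, top 13 mm over the axis. At the start the guard hangs 45 mm from the post, strainers in front at about 90, 123, 156 or 189 mm
- hook_spare: The spare hook stand, fixed, same shape, sizes, origin and axes as hook_main but with a WHITE foot; its peg is empty at the start
- strainer1_grip (a point): Loose tea strainer (or absent): black head, 64 mm mesh disc below, 90 g. Point: centre of its grip tab, a block 30 mm wide (own y), 10 thick (own x), 40 high (z). Under the tab the head, also 30 x 10 mm, has a closed window along own x. Hung: own z up, own x along the peg to its post, peg axis 28 mm below this point, lowest edge 122 mm below the peg axis
- strainer2_grip (a point): Loose tea strainer (or absent): black head, 64 mm mesh disc below, 90 g. Point: centre of its grip tab, a block 30 mm wide (own y), 10 thick (own x), 40 high (z). Under the tab the head, also 30 x 10 mm, has a closed window along own x. Hung: own z up, own x along the peg to its post, peg axis 28 mm below this point, lowest edge 122 mm below the peg axis
- strainer3_grip (a point): Loose tea strainer (or absent): black head, 64 mm mesh disc below, 90 g. Point: centre of its grip tab, a block 30 mm wide (own y), 10 thick (own x), 40 high (z). Under the tab the head, also 30 x 10 mm, has a closed window along own x. Hung: own z up, own x along the peg to its post, peg axis 28 mm below this point, lowest edge 122 mm below the peg axis
- strainer4_grip (a point): Loose tea strainer (or absent): black head, 64 mm mesh disc below, 90 g. Point: centre of its grip tab, a block 30 mm wide (own y), 10 thick (own x), 40 high (z). Under the tab the head, also 30 x 10 mm, has a closed window along own x. Hung: own z up, own x along the peg to its post, peg axis 28 mm below this point, lowest edge 122 mm below the peg axis
- guard_grip (a point): Loose splash guard, 250 g: orange head with the same grip tab (this point: its centre), window and axes as the strainers. Below it a steel saddle, an upside-down U open downward: bridge underside 78 mm below this point; two 4 mm legs 28 mm apart inside (own x), 90 mm wide (own y), ending 148 mm below. Drapes over a bar along its own y; this point is then 84 mm above the bar's axis
- guard: The splash guard as a body; origin 28 mm below its grip point, on the peg's axis when hung
- rinser: Jug rinser, fixed: aluminium plate 240 mm (own x) by 160 mm (own y), 6 mm high; origin: centre of its underside on the counter. A round rail 12 mm thick runs along own y at own x = +85 mm, axis 150 mm above the counter, between two posts 16 mm thick at own y = -80 and +80 mm
- spray_centre (a point): Centre of the black round spray spot (90 mm across) on the rinser's plate, 6 mm above the counter, at own x = -40 mm of the rinser
- jug_mid (a point): Loose handleless steel milk jug, an open straight cup 56 mm across, 75 mm high, 3 mm walls, 200 g, standing on the counter. Point: its centre, half-way up; own z up
- jug: The same jug; origin at the centre of its underside
- strainer1: The same strainer as a body (None if absent); origin at its lowest edge, 150 mm below its grip point, 122 mm below the peg's axis when hung. In this frame the window is 20 mm wide (y), from z = 94 mm to a V-notched top (apex at 129 mm) that rests on the peg. Raised 9 to 20 mm from its hung place it slides along the peg and clears the upturned tip
- strainer2: The same strainer as a body (None if absent); origin at its lowest edge, 150 mm below its grip point, 122 mm below the peg's axis when hung. In this frame the window is 20 mm wide (y), from z = 94 mm to a V-notched top (apex at 129 mm) that rests on the peg. Raised 9 to 20 mm from its hung place it slides along the peg and clears the upturned tip
- strainer3: The same strainer as a body (None if absent); origin at its lowest edge, 150 mm below its grip point, 122 mm below the peg's axis when hung. In this frame the window is 20 mm wide (y), from z = 94 mm to a V-notched top (apex at 129 mm) that rests on the peg. Raised 9 to 20 mm from its hung place it slides along the peg and clears the upturned tip
- strainer4: The same strainer as a body (None if absent); origin at its lowest edge, 150 mm below its grip point, 122 mm below the peg's axis when hung. In this frame the window is 20 mm wide (y), from z = 94 mm to a V-notched top (apex at 129 mm) that rests on the peg. Raised 9 to 20 mm from its hung place it slides along the peg and clears the upturned tip
- tamper: Bystander: loose steel tamper with an orange-brown handle, 58 mm across, 90 mm high; origin under its centre
- cup: Bystander: loose white cup, 72 mm across, 60 mm high; origin under its centre
- beans: Bystander: loose jar of beans, 80 mm across, 130 mm high; origin under its centre
Things that resemble listed ones, but are neither listed nor needed, are in the scene too. Leave any blue or purple look-alike of the jug alone.

How it is judged (in metres and radians):
On the way, in this order (a step that is already met when the one before it is completed fails the run):
1. all strainers hang on the spare hook (white foot), let go, while the guard still hangs on the dark-footed hook (x of strainer1_grip in the frame of hook_spare between -0.211 and -0.01 m and y of strainer1_grip in the frame of hook_spare between -0.014 and 0.014 m and z of strainer1_grip in the frame of hook_spare between 0.228 and 0.248 m and angle between each of strainer1_grip, strainer2_grip, strainer3_grip, strainer4_grip, guard_grip's own z axis and vertical below 0.35 rad and contact force between the fingers and strainer1 below 0.2 N and x of strainer2_grip in the frame of hook_spare between -0.211 and -0.01 m and y of strainer2_grip in the frame of hook_spare between -0.014 and 0.014 m and z of strainer2_grip in the frame of hook_spare between 0.228 and 0.248 m and contact force between the fingers and strainer2 below 0.2 N and x of strainer3_grip in the frame of hook_spare between -0.211 and -0.01 m and y of strainer3_grip in the frame of hook_spare between -0.014 and 0.014 m and z of strainer3_grip in the frame of hook_spare between 0.228 and 0.248 m and contact force between the fingers and strainer3 below 0.2 N and x of strainer4_grip in the frame of hook_spare between -0.211 and -0.01 m and y of strainer4_grip in the frame of hook_spare between -0.014 and 0.014 m and z of strainer4_grip in the frame of hook_spare between 0.228 and 0.248 m and contact force between the fingers and strainer4 below 0.2 N and x of guard_grip in the frame of hook_main between -0.211 and -0.01 m and y of guard_grip in the frame of hook_main between -0.014 and 0.014 m and z of guard_grip in the frame of hook_main between 0.228 and 0.248 m), for 0.2 s.
2. the guard sits astride the rinser's rail, let go, while the strainers still hang on the spare hook (x of guard_grip in the frame of rinser between 0.06 and 0.11 m and y of guard_grip in the frame of rinser between -0.045 and 0.045 m and z of guard_grip in the frame of rinser between 0.222 and 0.244 m and angle between guard_grip's own z axis and vertical below 0.25 rad and angle between the y axis of guard_grip and the y axis of rinser, either way round below 0.3 rad and contact force between the fingers and guard below 0.2 N and x of strainer1_grip in the frame of hook_spare between -0.211 and -0.01 m and y of strainer1_grip in the frame of hook_spare between -0.014 and 0.014 m and z of strainer1_grip in the frame of hook_spare between 0.228 and 0.248 m and angle between each of strainer1_grip, strainer2_grip, strainer3_grip, strainer4_grip's own z axis and vertical below 0.35 rad and x of strainer2_grip in the frame of hook_spare between -0.211 and -0.01 m and y of strainer2_grip in the frame of hook_spare between -0.014 and 0.014 m and z of strainer2_grip in the frame of hook_spare between 0.228 and 0.248 m and x of strainer3_grip in the frame of hook_spare between -0.211 and -0.01 m and y of strainer3_grip in the frame of hook_spare between -0.014 and 0.014 m and z of strainer3_grip in the frame of hook_spare between 0.228 and 0.248 m and x of strainer4_grip in the frame of hook_spare between -0.211 and -0.01 m and y of strainer4_grip in the frame of hook_spare between -0.014 and 0.014 m and z of strainer4_grip in the frame of hook_spare between 0.228 and 0.248 m), for 0.2 s.
At the end, for the whole second after the job is handed in: Each strainer hangs by its window on the dark-footed hook (14 mm sideways, 10 mm in height, under 0.35 rad off upright); the guard sits astride the rail (down within 12 mm, under 0.25 rad off upright); the jug stands upright within 20 mm of the spot's centre; all at rest (x of strainer1_grip in the frame of hook_main between -0.211 and -0.01 m and y of strainer1_grip in the frame of hook_main between -0.014 and 0.014 m and z of strainer1_grip in the frame of hook_main between 0.228 and 0.248 m and angle between each of strainer1_grip, strainer2_grip, strainer3_grip, strainer4_grip's own z axis and vertical below 0.35 rad and linear speed of each of strainer1, strainer2, strainer3, strainer4, guard, jug below 0.03 m/s and x of strainer2_grip in the frame of hook_main between -0.211 and -0.01 m and y of strainer2_grip in the frame of hook_main between -0.014 and 0.014 m and z of strainer2_grip in the frame of hook_main between 0.228 and 0.248 m and x of strainer3_grip in the frame of hook_main between -0.211 and -0.01 m and y of strainer3_grip in the frame of hook_main between -0.014 and 0.014 m and z of strainer3_grip in the frame of hook_main between 0.228 and 0.248 m and x of strainer4_grip in the frame of hook_main between -0.211 and -0.01 m and y of strainer4_grip in the frame of hook_main between -0.014 and 0.014 m and z of strainer4_grip in the frame of hook_main between 0.228 and 0.248 m and x of guard_grip in the frame of rinser between 0.06 and 0.11 m and y of guard_grip in the frame of rinser between -0.045 and 0.045 m and z of guard_grip in the frame of rinser between 0.222 and 0.244 m and angle between guard_grip's own z axis and vertical below 0.25 rad and angle between the y axis of guard_grip and the y axis of rinser, either way round below 0.3 rad and horizontal distance between jug_mid and spray_centre below 0.02 m and height (world z) of jug_mid between 0.038 and 0.05 m and angle between jug_mid's own z axis and vertical below 0.12 rad); the robot touches nothing.
It fails at once if the tamper is disturbed (moved over 30 mm) (distance of tamper from where it was at the start of the episode above 0.03 m).
It fails at once if the cup is disturbed (moved over 30 mm) (distance of cup from where it was at the start of the episode above 0.03 m).
It fails at once if the bean jar is disturbed (moved over 30 mm) (distance of beans from where it was at the start of the episode above 0.03 m).
Of strainer1, strainer2, strainer3, strainer4 only 2 to 4 are there at a start; the rules pass over those that are not, and their reading is None.
At some moment in a run one of jug may be knocked a few centimetres aside while the robot is not near it.
It also fails if it takes over 210 s, if anything falls off the work surface, if the arm or the gripper's body presses on something with over 40 N, if the wrist force passes 120 N, or if a joint passes its speed limit or range.

## Working session

There is one attempt and no reset: what is moved stays moved. The work goes in short steps, Python scripts to look and compute and a shell command to move; the robot and the scene stay as the last step left them, time stands still between calls to the robot, and variables do not carry over. Pictures are saved under pics/ and viewed, about 12 in all and at most 16, crops included, and the job is handed in when it is done.

```bash
mkdir -p pics; cat > h.py <<'E'
import numpy as np,cv2
from plant import r
from scipy.spatial.transform import Rotation as R
def cap(n):
    ci=r.camera_info(n); p,d=r.capture(n); return p,d,ci
def world(d,ci,us,vs,zs=None):
    f=210/np.tan(np.radians(ci['fovy'])/2)
    z=d[vs,us] if zs is None else zs
    P=np.stack([(us-ci['cx'])/f*z,(vs-ci['cy'])/f*z,z,np.ones_like(z)])
    return (np.linalg.inv(ci['camera_from_world'])@P)[:3].T
def proj(ci,p):
    f=210/np.tan(np.radians(ci['fovy'])/2)
    c=ci['camera_from_world']@np.append(p,1); return c[0]/c[2]*f+ci['cx'],c[1]/c[2]*f+ci['cy']
E
python3 - <<'E'
from h import *
s=r.get_state(); print(s['tcp_pos'],s['eef_rot'],s['gripper_width'],s['time_s'])
print({k:v for k,v in r.camera_info('wrist').items()})
for n in ['scene','top']:
    p,d,ci=cap(n); cv2.imwrite(f'pics/{n}0.png',p)
    print(n,ci['fovy'],ci['cx'],ci['cy'],np.linalg.inv(ci['camera_from_world']).round(3).tolist())
    for q in ['hook_main','hook_spare','strainer1','guard','rinser','jug','tamper','cup','beans']:
        for m in r.masks_of(q,n)[:5]:
            v,u=np.nonzero(m['pixels']); k=d[v,u]>0
            if k.sum()<5: continue
            w=world(d,ci,u[k],v[k])
            print(q,round(m['score'],2),[int(x) for x in m['rect']],'med',np.median(w,0).round(3),'lo',np.percentile(w,2,0).round(3),'hi',np.percentile(w,98,0).round(3))
E
```

```text
[0.20305494 0.64318382 0.19474501] [  93.95479725   89.90913213 -103.57238006] 0.0875728014216557 0.0
{'fovy': 71.10014911143489, 'cx': 276.97588794786014, 'cy': 211.5003775493194, 'camera_from_world': array([[-3.01250412e-01, -9.53544731e-01,  7.97357496e-04,
         6.73806485e-01],
       [-9.12201658e-01,  2.88432379e-01,  2.91023879e-01,
        -3.79163036e-02],
       [-2.77734270e-01,  8.69437126e-02, -9.56715457e-01,
         3.90140075e-01],
       [ 0.00000000e+00,  0.00000000e+00,  0.00000000e+00,
         1.00000000e+00]])}
scene 52.85202688530491 278.891084934316 211.0287866429214 [[-0.857, 0.415, -0.304, 0.945], [0.515, 0.696, -0.501, 0.688], [0.004, -0.586, -0.81, 1.14], [0.0, 0.0, 0.0, 1.0]]
hook_spare 0.74 [251, 225, 348, 337] med [0.693 0.278 0.015] lo [0.479 0.225 0.006] hi [0.754 0.331 0.24 ]
strainer1 0.89 [284, 172, 298, 220] med [0.525 0.065 0.157] lo [ 0.426 -0.074 -0.002] hi [0.53  0.093 0.258]
strainer1 0.81 [265, 181, 275, 224] med [0.59  0.064 0.18 ] lo [ 0.516 -0.093  0.001] hi [0.594 0.088 0.258]
strainer1 0.79 [274, 180, 287, 224] med [0.56  0.068 0.1
[... 3353 characters left out ...]
[ 0.333 -0.234  0.028] lo [ 0.307 -0.254  0.   ] hi [ 0.358 -0.201  0.077]
jug 0.54 [320, 261, 341, 283] med [ 0.41  -0.054  0.007] lo [ 0.383 -0.076 -0.   ] hi [ 0.434 -0.024  0.076]
tamper 0.7 [329, 137, 349, 160] med [ 0.766 -0.093  0.016] lo [ 0.746 -0.123 -0.001] hi [ 0.796 -0.07   0.09 ]
cup 0.62 [123, 255, 162, 283] med [0.413 0.491 0.02 ] lo [0.38  0.428 0.   ] hi [0.445 0.519 0.062]
beans 0.58 [277, 190, 300, 208] med [0.584 0.06  0.223] lo [0.58  0.034 0.112] hi [0.591 0.085 0.26 ]
beans 0.56 [116, 186, 161, 218] med [0.599 0.485 0.125] lo [0.568 0.46  0.013] hi [0.636 0.526 0.133]
beans 0.17 [276, 170, 311, 198] med [0.628 0.058 0.163] lo [0.612 0.013 0.016] hi [0.69  0.099 0.258]
```

```bash
python3 - <<'E'
import cv2
t=cv2.imread('pics/top0.png'); s=cv2.imread('pics/scene0.png')
cv2.imwrite('pics/tc.png',cv2.resize(t[120:345,110:480],(800,486),interpolation=cv2.INTER_CUBIC))
cv2.imwrite('pics/sc.png',cv2.resize(s[100:390,170:440],(558,600),interpolation=cv2.INTER_CUBIC))
E
```

```text
(no output)
```

View pics/tc.png

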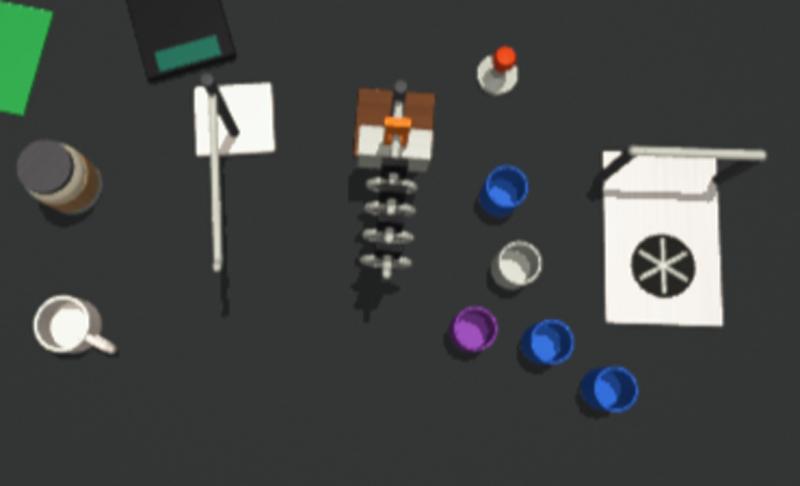

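View pics/sc.png

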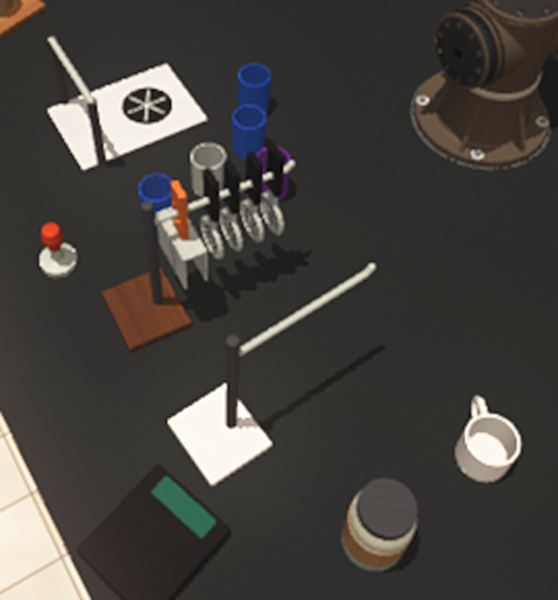

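The overview shows four strainers in front of the orange guard on the dark-footed hook, and the white hook empty to its left. The steel jug is at about crop pixel (518,265), with the purple and blue look-alikes around it. Next I'll fit the geometry.

```bash
cat > geo.py <<'E'
from h import *
def cloud(n):
    p,d,ci=cap(n); v,u=np.nonzero(d>0); return p[v,u],world(d,ci,u,v),p,d,ci
def fit(w):
    c=np.median(w,0); 
    for _ in range(3):
        dd=np.linalg.svd((w-w.mean(0))[:, :2],full_matrices=False)[2][0]
        n=np.array([-dd[1],dd[0]]); e=(w[:,:2]-w[:,:2].mean(0))@n; w=w[abs(e-np.median(e))<0.008]
    t=(w[:,:2]-w[:,:2].mean(0))@dd
    return w.mean(0).round(4),dd.round(4),'ext',w[t.argmin()].round(3),w[t.argmax()].round(3),len(w)
E
python3 - <<'E'
from geo import *
for n in ['scene','top']:
    c,w,p,d,ci=cloud(n); x,y,z=w.T
    print(n)
    k=(abs(z-.212)<.008)&(y>.2)&(y<.36)&(x>.45)&(x<.72); print('spare peg',fit(w[k]))
    k=(abs(z-.212)<.008)&(y>.03)&(y<.1)&(x>.44)&(x<.72)&(c.min(1)>110); print('main peg',fit(w[k]))
    for nm,a,b in (('spare',.2,.36),('main',0,.13)):
        k=(z>.218)&(z<.26)&(y>a)&(y<b)&(x>.66); print(nm,'post',np.median(w[k],0).round(4),np.percentile(w[k],[2,98],0).round(3).tolist(),k.sum())
        k=(z>.214)&(z<.23)&(y>a)&(y<b)&(x<.52)&(c.min(1)>90); print(nm,'tip',np.median(w[k],0).round(4),k.sum())
    k=(z>.253)&(z<.265)&(y>0)&(y<.13)&(x<.67)
    for lo in (.487,.52,.553,.585,.63):
        q=w[k&(abs(x-lo)<.012)]; print('tab',len(q),np.median(q,0).round(4),np.percentile(q,[3,97],0).round(3).tolist())
    k=(abs(z-.153)<.008)&(y<-.2)&(y>-.45)&(x>.4)&(x<.75); print('rail',fit(w[k]))
    k=(abs(z-.006)<.004)&(y<-.2)&(y>-.45)&(x>.38)&(x<.72)&(c.min(1)>120)
    print('plate',cv2.minAreaRect(w[k][:,:2].astype(np.float32)))
    k=(abs(z-.006)<.006)&(y<-.24)&(y>-.41)&(x>.42)&(x<.56)&(c.max(1)<70); print('spot',w[k].mean(0).round(4),(w[k].min(0)+w[k].max(0))/2,k.sum())
    k=(abs(z-.075)<.004)&(abs(y+.11)<.05)&(abs(x-.495)<.045); print('jug',cv2.minEnclosingCircle(w[k][:,:2].astype(np.float32)),k.sum())
E
```

```text
scene
spare peg (array([0.5823, 0.2706, 0.2133]), array([0.9974, 0.0716]), 'ext', array([0.471, 0.261, 0.218]), array([0.694, 0.276, 0.219]), 316)
main peg (array([0.5775, 0.0606, 0.214 ]), array([ 0.9974, -0.072 ]), 'ext', array([0.464, 0.071, 0.218]), array([0.666, 0.055, 0.21 ]), 124)
spare post [0.6873 0.2798 0.2444] [[0.679, 0.269, 0.219], [0.693, 0.284, 0.252]] 72
spare tip [0.4875 0.2635 0.2157] 39
main post [0.6813 0.0569 0.2426] [[0.672, 0.048, 0.22], [0.686, 0.061, 0.251]] 59
main tip [0.4733 0.068  0.2165] 26
tab 37 [0.4915 0.0682 0.2573] [[0.487, 0.052, 0.254], [0.498, 0.082, 0.259]]
tab 39 [0.5238 0.0646 0.2567] [[0.518, 0.049, 0.253], [0.529, 0.079, 0.26]]
tab 36 [0.5582 0.0643 0.257 ] [[0.554, 0.049, 0.253], [0.564, 0.076, 0.26]]
tab 38 [0.5892 0.0595 0.2564] [[0.583, 0.044, 0.254], [0.593, 0.073, 0.26]]
tab 39 [0.6342 0.058  0.2571] [[0.63, 0.041, 0.254], [0.639, 0.07, 0.261]]
rail (array([ 0.627 , -0.3178,  0.1536]), array([0.0264, 0.9997]), 'ext', array([ 0.629, -0.41 ,  0.151]), array([ 0.626, -0.235,  0.153]), 147)
plate ((0.5386971235275269, -0.3254859745502472),
[... 822 characters left out ...]
0.5215 0.0648 0.2571] [[0.517, 0.05, 0.254], [0.527, 0.077, 0.261]]
tab 51 [0.556  0.0623 0.257 ] [[0.551, 0.048, 0.254], [0.561, 0.074, 0.261]]
tab 52 [0.5861 0.0598 0.2575] [[0.581, 0.045, 0.254], [0.591, 0.072, 0.26]]
tab 52 [0.6324 0.0547 0.257 ] [[0.627, 0.042, 0.254], [0.637, 0.07, 0.26]]
rail (array([ 0.6233, -0.3222,  0.1535]), array([-0.0278, -0.9996]), 'ext', array([ 0.622, -0.235,  0.146]), array([ 0.619, -0.41 ,  0.151]), 292)
plate ((0.5380949974060059, -0.32112568616867065), (0.16121028363704681, 0.2410423308610916), 88.3042221069336)
spot [ 0.4956 -0.3278  0.0057] [ 0.48792044 -0.34421308  0.0060034 ] 389
jug ((0.49448058009147644, -0.1099618598818779), 0.02762129157781601) 56
```

```bash
cat > to.py <<'E'
from h import *
import sys
# target: grasp-point xyz, yaw of held object's own x (tool y = +/- object y)
def axes():
    s=r.get_state(); return s,R.from_euler('xyz',s['eef_rot'],degrees=True)
def goal(yaw,sgn=1):
    a=np.radians(yaw); ox=np.array([np.cos(a),np.sin(a),0]); oy=np.array([-ox[1],ox[0],0])
    tx=np.array([0,0,-1.]); ty=sgn*oy; return R.from_matrix(np.stack([tx,ty,np.cross(tx,ty)],1))
def rel(x,y,z,yaw,sgn=1):
    s,T=axes(); g=goal(yaw,sgn)
    gp=s['tcp_pos']-r.hold_point_z*T.as_matrix()[:,0]
    rv=(T.inv()*g).as_rotvec()
    dw=np.array([x,y,z])-gp; tcpd=dw+r.hold_point_z*(T.as_matrix()[:,0]-g.as_matrix()[:,0])*-1
    print('t',round(s['time_s'],2),'gp',gp.round(4),'w',round(s['gripper_width'],4),'F',np.round(s['contact_force'],1),'rotvec',rv.round(3),'shift_cm cur',(T.inv().apply(tcpd)*100).round(2),'goal-axes',(g.inv().apply(tcpd)*100).round(2))
if __name__=='__main__': rel(*map(float,sys.argv[1:]))
E
python3 to.py .4905 .0672 .30 -4.1 1;python3 to.py .4905 .0672 .30 -4.1 -1; python3 -c "
from to import *
s,T=axes();print(T.as_matrix().round(3),r.hold_point_z)
for g in (1,-1): print(goal(-4.1,g).as_matrix().round(3))"
```

```text
t 1.1 gp [0.2032 0.6437 0.2144] w 0.0875 F [ 0.  -0.  -0.1] rotvec [ 2.907 -0.    -0.   ] shift_cm cur [ -8.55  46.32 -44.75] goal-axes [ -8.56 -55.44  32.78]
t 1.1 gp [0.2032 0.6437 0.2144] w 0.0875 F [ 0.  -0.  -0.1] rotvec [-0.234  0.    -0.   ] shift_cm cur [ -8.55  46.32 -44.75] goal-axes [ -8.56  55.44 -32.78]
[[-0.    -0.301 -0.954]
 [-0.    -0.954  0.301]
 [-1.     0.    -0.   ]] 0.0188
[[ 0.     0.071  0.997]
 [ 0.     0.997 -0.071]
 [-1.     0.     0.   ]]
[[-0.    -0.071 -0.997]
 [ 0.    -0.997  0.071]
 [-1.     0.    -0.   ]]
```

```bash
python3 -m creep '[[-0.12,0,0,-4.3,0,0,100],[-0.114,0,0,-4.3,0,0,100],[0,0,0,0,3.5,-2,100],[0,0,0,0,3.5,-2,100],[0,0,0,0,3.5,-2,100],[0,0,0,0,3.5,-2,100],[0,0,0,0,3.5,-2,100],[0,0,0,0,3.5,-2,100]]' 15
python3 -m creep '[[0,0,0,0,3.5,-2.05,100],[0,0,0,0,3.5,-2.05,100],[0,0,0,0,3.5,-2.05,100],[0,0,0,0,3.5,-2.05,100],[0,0,0,0,3.5,-2.05,100],[0,0,0,0,3.5,-2.05,100],[0,0,0,0,3.5,-2.05,100],[0,0,0,0,3.5,-2.05,100]]'
python3 -m creep '[[0,0,0,0,2,-1,100],[0,0,0,0,0,0,100],[0,0,0,0,0,0,100]]'
python3 to.py .4905 .0672 .238 -4.1 -1
python3 - <<'E'
from geo import *
c,w,p,d,ci=cloud('wrist'); cv2.imwrite('pics/w1.png',p); x,y,z=w.T
k=(z>.25)&(z<.265)&(y>0)&(y<.13)
for lo in (.49,.523,.557,.588,.633):
    q=w[k&(abs(x-lo)<.012)]
    if len(q): print('tab',len(q),np.median(q,0).round(4),np.percentile(q,[3,97],0).round(3).tolist())
E
```

```text
time_s: 1.9
tcp_pos: [0.3083, 0.424, 0.2819]
eef_rot: [-108.4, 90.0, 67.5]
contact_force: [0.8, 0.9, -0.2]
gripper_width: 0.0876
time_s: 2.7
tcp_pos: [0.4518, 0.133, 0.2821]
eef_rot: [-137.2, 89.9, 38.7]
contact_force: [1.0, 0.1, -0.4]
gripper_width: 0.0877
time_s: 3.0
tcp_pos: [0.4599, 0.1134, 0.2817]
eef_rot: [-110.3, 90.0, 65.5]
contact_force: [0.5, 0.3, 0.9]
gripper_width: 0.088
t 3.0 gp [0.4599 0.1134 0.3005] w 0.088 F [0.5 0.3 0.9] rotvec [-0.002 -0.     0.   ] shift_cm cur [ 6.25  4.39 -3.39] goal-axes [ 6.25  4.39 -3.38]
tab 612 [0.4887 0.0655 0.2576] [[0.483, 0.051, 0.251], [0.493, 0.08, 0.259]]
tab 606 [0.52   0.0632 0.2577] [[0.515, 0.049, 0.256], [0.525, 0.078, 0.259]]
tab 729 [0.554  0.0608 0.2578] [[0.549, 0.046, 0.256], [0.559, 0.075, 0.259]]
tab 943 [0.5839 0.0585 0.2576] [[0.579, 0.044, 0.252], [0.589, 0.073, 0.259]]
```

View pics/w1.png

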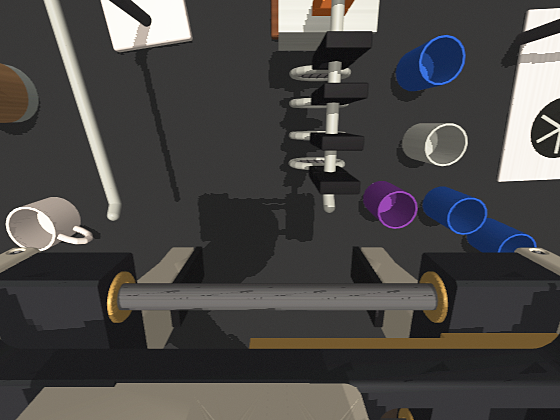

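The wrist view shows the four tabs lined up at columns 330–350, rows 45–180. They agree with the fits to 2 mm. Now gripping the front one.

```bash
python3 -m creep '[[0,0,0,0,2.2,-1.5,100],[0,0,0,0,2.25,-1.5,100],[0,0,0,2,0,0,100],[0,0,0,2,0,0,100],[0,0,0,2.2,0,0,100],[0,0,0,0,0,0,100]]'
python3 to.py .489 .0665 .238 -4.1 -1
python3 -m creep '[[0,0,0,0,0,0,0],[0,0,0,0,0,0,0],[0,0,0,0,0,0,0],[0,0,0,0,0,0,0],[0,0,0,0,0,0,0],[0,0,0,0,0,0,0],[0,0,0,0,0,0,0],[0,0,0,0,0,0,0]]'
python3 to.py .489 .0665 .252 -4.1 -1
```

```text
time_s: 3.65
tcp_pos: [0.4847, 0.0677, 0.2171]
eef_rot: [22.5, 89.7, -161.5]
contact_force: [-0.0, -0.6, 0.6]
gripper_width: 0.0872
t 3.65 gp [0.4848 0.0677 0.2359] w 0.0872 F [-0.  -0.6  0.6] rotvec [ 0.001  0.004 -0.002] shift_cm cur [-0.21  0.09 -0.44] goal-axes [-0.21  0.09 -0.44]
time_s: 4.45
tcp_pos: [0.4866, 0.0672, 0.2197]
eef_rot: [75.0, 90.0, -109.2]
contact_force: [0.3, -0.3, -0.4]
gripper_width: 0.0297
t 4.45 gp [0.4866 0.0672 0.2385] w 0.0297 F [ 0.3 -0.3 -0.4] rotvec [-0.  0. -0.] shift_cm cur [-1.35  0.06 -0.24] goal-axes [-1.35  0.06 -0.24]
```

```bash
python3 -m creep '[[0,0,0,-0.7,0,0,0],[0,0,0,-0.7,0,0,0],[0,0,0,0,0,1.4,0],[0,0,0,0,0,1.4,0],[0,0,0,0,0,1.4,0],[0,0,0,0,0,1.4,0],[0,0,0,0,0,0,0]]'
python3 to.py .443 .2603 .252 4 -1
python3 -m creep '[[-0.07,0,0,0,0,0,0],[-0.071,0,0,0,-2,0,0],[0,0,0,0,-3,0,0],[0,0,0,0,-3,0,0],[0,0,0,0,-3,0,0],[0,0,0,0,-3,0,0],[0,0,0,0,-3,0,0],[0,0,0,0,0,0,0]]'
python3 to.py .443 .2603 .252 4 -1
```

```text
time_s: 5.15
tcp_pos: [0.4287, 0.0713, 0.234]
eef_rot: [-119.0, 89.9, 57.0]
contact_force: [-0.1, 0.1, -1.0]
gripper_width: 0.0294
t 5.15 gp [0.4287 0.0713 0.2528] w 0.0294 F [-0.1  0.1 -1. ] rotvec [-0.141 -0.001  0.001] shift_cm cur [  0.1  -18.95  -0.09] goal-axes [  0.08 -18.75  -2.74]
time_s: 5.95
tcp_pos: [0.4203, 0.2439, 0.2334]
eef_rot: [-164.1, 90.0, 20.0]
contact_force: [-0.4, -1.4, -0.8]
gripper_width: 0.0294
t 5.95 gp [0.4203 0.2439 0.2522] w 0.0294 F [-0.4 -1.4 -0.8] rotvec [ 0.002 -0.     0.   ] shift_cm cur [ 0.02 -1.47 -2.38] goal-axes [ 0.02 -1.48 -2.38]
```

```bash
python3 -m creep '[[0,0,0,0,-1.5,0,0],[0,0,0,0,0,-2.4,0],[0,0,0,0,0,0,0]]'
python3 to.py .443 .2603 .252 4 -1
python3 -m creep '[[0,0,0,0,0,-2,0],[0,0,0,0,0,-2,0],[0,0,0,0,0,-2,0],[0,0,0,0,0,0,0]]'
python3 to.py .622 .2727 .252 4 -1
python3 - <<'E'
from geo import *
p,d,ci=cap('top'); a=p[140:260,190:330]
p,d,ci=cap('wrist'); cv2.imwrite('pics/w2.png',np.hstack([cv2.resize(a,(490,420),interpolation=cv2.INTER_CUBIC),p[:300,:310].repeat(1,0) if 0 else p[:,100:400]]))
E
```

```text
time_s: 6.25
tcp_pos: [0.4448, 0.2584, 0.2335]
eef_rot: [146.1, 90.0, -29.9]
contact_force: [-0.9, -0.2, -1.0]
gripper_width: 0.0296
t 6.25 gp [0.4448 0.2584 0.2523] w 0.0296 F [-0.9 -0.2 -1. ] rotvec [-0.    -0.001 -0.   ] shift_cm cur [ 0.02 -0.2   0.17] goal-axes [ 0.03 -0.2   0.17]
time_s: 6.65
tcp_pos: [0.5046, 0.2616, 0.233]
eef_rot: [71.6, 90.0, -104.5]
contact_force: [-0.9, -0.3, -1.5]
gripper_width: 0.0295
t 6.65 gp [0.5046 0.2617 0.2518] w 0.0295 F [-0.9 -0.3 -1.5] rotvec [-0.002  0.    -0.001] shift_cm cur [ -0.02  -0.31 -11.79] goal-axes [ -0.02  -0.28 -11.79]
```

View pics/w2.png

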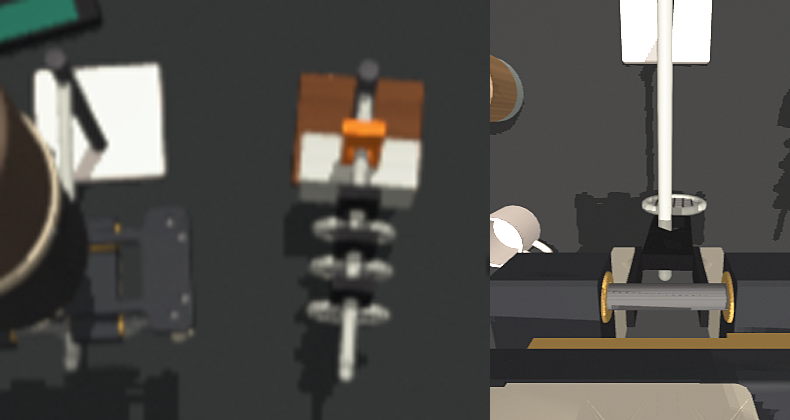

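The strainer is threaded: the peg runs through the window, with its tip between the fingers at pixel (665,275). Sliding on.

```bash
python3 -m creep '[[0,0,0,0,-0.25,-2,0],[0,0,0,0,0,-2,0],[0,0,0,0,0,-2,0],[0,0,0,0,0,-2,0],[0,0,0,0,0,-2,0],[0,0,0,0,0,-1.8,0],[0,0,0,0,0,0,0]]'
python3 to.py .622 .2727 .238 4 -1
python3 -m creep '[[0,0,0,0.7,0,0,0],[0,0,0,0.6,0,0,0],[0,0,0,0,0,0,0],[0,0,0,0,0,0,100],[0,0,0,0,0,0,100],[0,0,0,0,0,0,100],[0,0,0,0,0,0,100],[0,0,0,0,0,0,100]]'
python3 -m creep '[[0,0,0,-3,0,0,100],[0,0,0,-3.2,0,0,100],[0.07,0,0,0,0,0,100],[0.071,0,0,0,2,0,100],[0,0,0,0,3,0,100],[0,0,0,0,3,0,100],[0,0,0,0,3,0,100],[0,0,0,0,0,0,100]]'
python3 to.py .521 .0645 .30 -4.1 -1
```

```text
time_s: 7.45
tcp_pos: [0.6214, 0.2724, 0.233]
eef_rot: [50.7, 90.0, -125.4]
contact_force: [-0.3, 0.2, -1.4]
gripper_width: 0.0298
t 7.45 gp [0.6214 0.2724 0.2518] w 0.0298 F [-0.3  0.2 -1.4] rotvec [-0.001  0.    -0.001] shift_cm cur [ 1.38 -0.03 -0.06] goal-axes [ 1.38 -0.03 -0.06]
time_s: 8.25
tcp_pos: [0.6208, 0.2724, 0.2208]
eef_rot: [-165.1, 90.0, 18.9]
contact_force: [0.3, 0.2, -0.9]
gripper_width: 0.0642
time_s: 9.05
tcp_pos: [0.6141, 0.1596, 0.2835]
eef_rot: [180.0, 90.0, -4.3]
contact_force: [0.6, 1.4, 0.5]
gripper_width: 0.0875
t 9.05 gp [0.614  0.1596 0.3023] w 0.0875 F [0.6 1.4 0.5] rotvec [-0.003 -0.001 -0.   ] shift_cm cur [ 0.22 10.18  8.57] goal-axes [ 0.23 10.15  8.6 ]
```

```bash
python3 -m creep '[[0,0,0,0,2.5,2.1,100],[0,0,0,0,2.5,2.1,100],[0,0,0,0,2.5,2.2,100],[0,0,0,0,2.6,2.2,100],[0,0,0,0,0,0,100],[0,0,0,0,0,0,100]]'
cat > tabs.py <<'E'
from geo import *
for n in ('top','scene'):
    c,w,p,d,ci=cloud(n); x,y,z=w.T
    for nm,a,b in (('main',.01,.13),('spare',.22,.33)):
        k=(z>.2535)&(z<.264)&(y>a)&(y<b)&(x<.67)&(x>.44)
        xs=np.sort(x[k]); 
        if len(xs)==0: continue
        for g in np.split(xs,np.nonzero(np.diff(xs)>.007)[0]+1):
            q=w[k&(x>=g[0])&(x<=g[-1])]; 
            if len(q)>8: print(n,nm,len(q),np.median(q,0).round(4),'xr',(g[0].round(3),g[-1].round(3)))
E
python3 tabs.py; python3 to.py .5205 .064 .238 -4.1 -1
```

```text
time_s: 9.65
tcp_pos: [0.5212, 0.068, 0.2834]
eef_rot: [-149.3, 89.9, 26.6]
contact_force: [0.2, -0.2, 0.1]
gripper_width: 0.0878
top spare 20 [0.6238 0.2786 0.2575] xr (np.float64(0.62), np.float64(0.628))
scene main 34 [0.5237 0.0644 0.2573] xr (np.float64(0.518), np.float64(0.53))
scene main 37 [0.5585 0.0631 0.2575] xr (np.float64(0.553), np.float64(0.563))
scene main 39 [0.5889 0.0563 0.257 ] xr (np.float64(0.581), np.float64(0.594))
scene main 38 [0.6348 0.0558 0.257 ] xr (np.float64(0.629), np.float64(0.64))
scene spare 50 [0.6247 0.274  0.2567] xr (np.float64(0.618), np.float64(0.63))
t 9.75 gp [0.5217 0.0686 0.3015] w 0.0876 F [0.3 1.2 0.8] rotvec [-0. -0.  0.] shift_cm cur [6.35 0.47 0.09] goal-axes [6.35 0.47 0.09]
```

```bash
python3 -m creep '[[0,0,0,2,0.45,0,100],[0,0,0,2,0,0,100],[0,0,0,2.3,0,0,100],[0,0,0,0,0,0,100],[0,0,0,0,0,0,0],[0,0,0,0,0,0,0],[0,0,0,0,0,0,0],[0,0,0,0,0,0,0]]'
python3 -m creep '[[0,0,0,0,0,0,0],[0,0,0,0,0,0,0],[0,0,0,0,0,0,0],[0,0,0,0,0,0,0]]'
python3 to.py .521 .064 .252 -4.1 -1
python3 -m creep '[[0,0,0,-0.7,0,0,0],[0,0,0,-0.7,0,0,0],[0,0,0,0,0,1.8,0],[0,0,0,0,0,1.8,0],[0,0,0,0,0,1.8,0],[0,0,0,0,0,1.8,0],[0,0,0,0,0,1.8,0],[0,0,0,0,0,0,0]]'
python3 to.py .431 .0703 .252 -4.1 -1
```

```text
time_s: 10.55
tcp_pos: [0.5213, 0.0638, 0.2205]
eef_rot: [-152.6, 89.9, 23.2]
contact_force: [-0.5, -0.5, 0.3]
gripper_width: 0.0608
time_s: 10.95
tcp_pos: [0.5209, 0.0635, 0.2197]
eef_rot: [151.5, 90.0, -32.6]
contact_force: [-0.7, 0.3, 0.7]
gripper_width: 0.0295
t 10.95 gp [0.5209 0.0635 0.2385] w 0.0295 F [-0.7  0.3  0.7] rotvec [-0. -0. -0.] shift_cm cur [-1.35 -0.05 -0.01] goal-axes [-1.35 -0.05 -0.01]
time_s: 11.75
tcp_pos: [0.4298, 0.07, 0.2347]
eef_rot: [-126.9, 89.9, 49.0]
contact_force: [-0.7, -0.1, -0.2]
gripper_width: 0.0293
t 11.75 gp [0.4298 0.07   0.2535] w 0.0293 F [-0.7 -0.1 -0.2] rotvec [ 0.    -0.001  0.001] shift_cm cur [ 0.15 -0.03 -0.12] goal-axes [ 0.15 -0.03 -0.12]
```

```bash
python3 -m creep '[[-0.07,0,0,0,0,0,0],[-0.071,0,0,0,-2,0,0],[0,0,0,0,-3.2,0,0],[0,0,0,0,-3.2,0,0],[0,0,0,0,-3.2,0,0],[0,0,0,0,-3.2,0,0],[0,0,0,0.1,-3.2,0,0],[0,0,0,0,0,0,0]]'
python3 -m creep '[[0,0,0,0,-0.5,-1,0],[0,0,0,0,0,-1,0],[0,0,0,0,0,0,0]]'
python3 to.py .443 .2603 .252 4 -1
```

```text
time_s: 12.55
tcp_pos: [0.4206, 0.2529, 0.2327]
eef_rot: [-145.5, 90.0, 38.6]
contact_force: [-0.5, -0.2, -0.5]
gripper_width: 0.0297
time_s: 12.85
tcp_pos: [0.4413, 0.2557, 0.2325]
eef_rot: [100.6, 90.0, -75.5]
contact_force: [0.3, -0.7, -1.4]
gripper_width: 0.0293
t 12.85 gp [0.4413 0.2557 0.2513] w 0.0293 F [ 0.3 -0.7 -1.4] rotvec [-0.002 -0.    -0.001] shift_cm cur [-0.07 -0.45 -0.2 ] goal-axes [-0.07 -0.45 -0.2 ]
```

```bash
python3 -m creep '[[0,0,0,0,-0.45,0,0],[0,0,0,0,0,-2,0],[0,0,0,0,0,-2.2,0],[0,0,0,0,0,-2.2,0],[0,0,0,0,0,-2.2,0],[0,0,0,0,0,-2.2,0],[0,0,0,0,0,-2.2,0],[0,0,0,0,0,0,0]]'
python3 -m creep '[[0,0,0,0,0,-1.9,0],[0,0,0,0,0,0,0]]'
python3 to.py .589 .2703 .238 4 -1
python3 -m creep '[[0,0,0,0.7,0,0,0],[0,0,0,0.6,0,0,0],[0,0,0,0,0,0,0],[0,0,0,0,0,0,100],[0,0,0,0,0,0,100],[0,0,0,0,0,0,100],[0,0,0,0,0,0,100],[0,0,0,0,0,0,100]]'
python3 -m creep '[[0,0,0,-3,0,0,100],[0,0,0,-3.2,0,0,100],[0.07,0,0,0,0,0,100],[0.071,0,0,0,2,0,100],[0,0,0,0,3,0.3,100],[0,0,0,0,3,0.3,100],[0,0,0,0,3,0.3,100],[0,0,0,0,3,0.3,100]]'
python3 -m creep '[[0,0,0,0,3,0.3,100],[0,0,0,0,3,0.4,100],[0,0,0,0,1,0,100],[0,0,0,0,0,0,100],[0,0,0,0,0,0,100]]'
python3 tabs.py; python3 to.py .555 .0615 .238 -4.1 -1
```

```text
time_s: 13.65
tcp_pos: [0.5711, 0.2691, 0.2317]
eef_rot: [64.3, 89.9, -111.9]
contact_force: [-0.4, -0.7, -1.5]
gripper_width: 0.0296
time_s: 13.85
tcp_pos: [0.5892, 0.2705, 0.2322]
eef_rot: [91.6, 90.0, -84.5]
contact_force: [-0.5, 0.5, -1.3]
gripper_width: 0.0291
t 13.85 gp [0.5892 0.2705 0.251 ] w 0.0291 F [-0.5  0.5 -1.3] rotvec [-0.002 -0.    -0.   ] shift_cm cur [1.3  0.02 0.02] goal-axes [1.3  0.02 0.02]
time_s: 14.65
tcp_pos: [0.588, 0.2709, 0.2196]
eef_rot: [-99.9, 90.0, 84.0]
contact_force: [-0.3, -0.2, 0.6]
gripper_width: 0.064
time_s: 15.45
tcp_pos: [0.5671, 0.1309, 0.2817]
eef_rot: [-151.3, 90.0, 24.6]
contact_force: [-0.4, -0.1, -0.1]
gripper_width: 0.0875
time_s: 15.95
tcp_pos: [0.5557, 0.063, 0.2817]
eef_rot: [-126.6, 90.0, 49.3]
contact_force: [-0.2, 0.4, -0.0]
gripper_width: 0.0877
scene main 36 [0.5576 0.0631 0.2571] xr (np.float64(0.553), np.float64(0.564))
scene main 35 [0.5881 0.061  0.2574] xr (np.float64(0.582), np.float64(0.594))
scene main 38 [0.6347 0.0562 0.2574] xr (np.float64(0.629), np.float64(0.641))
scene spare 50 [0.59   0.2711 0.2569] xr (np.float64(0.584), np.float64(0.595))
scene spare 52 [0.6246 0.2733 0.2567] xr (np.float64(0.619), np.float64(0.63))
t 16.05 gp [0.5557 0.0635 0.3003] w 0.0876 F [0.2 0.3 0.4] rotvec [0. 0. 0.] shift_cm cur [6.23 0.2  0.05] goal-axes [6.23 0.2  0.05]
```

```bash
python3 -m creep '[[0,0,0,2,0.2,0,100],[0,0,0,2,0,0,100],[0,0,0,2.2,0,0,100],[0,0,0,0,0,0,100],[0,0,0,0,0,0,0],[0,0,0,0,0,0,0],[0,0,0,0,0,0,0],[0,0,0,0,0,0,0]]'
python3 -m creep '[[0,0,0,0,0,0,0],[0,0,0,0,0,0,0],[0,0,0,0,0,0,0],[0,0,0,0,0,0,0]]'
python3 to.py .555 .0615 .252 -4.1 -1
python3 -m creep '[[0,0,0,-0.7,0,0,0],[0,0,0,-0.65,0,0,0],[0,0,0,0,0,2.1,0],[0,0,0,0,0,2.1,0],[0,0,0,0,0,2.1,0],[0,0,0,0,0,2.1,0],[0,0,0,0,0,2.1,0],[0,0,0,0,0,2.1,0]]'
python3 -m creep '[[0,0,0,0,0,0,0],[-0.07,0,0,0,0,0,0],[-0.071,0,0,0,-2,0,0],[0,0,0,0,-3.2,0,0],[0,0,0,0,-3.2,0,0],[0,0,0,0,-3.2,0,0],[0,0,0,0,-3.2,0,0],[0,0,0,0,-3.2,0,0]]'
python3 -m creep '[[0,0,0,0,-0.9,-1,0],[0,0,0,0,0,-1,0],[0,0,0,0,0,0,0]]'
python3 to.py .443 .2603 .252 4 -1
```

```text
time_s: 16.85
tcp_pos: [0.5557, 0.0609, 0.2206]
eef_rot: [-155.4, 89.9, 20.5]
contact_force: [0.8, -0.8, 0.5]
gripper_width: 0.0612
time_s: 17.25
tcp_pos: [0.5553, 0.0606, 0.2197]
eef_rot: [86.5, 90.0, -97.6]
contact_force: [-0.3, 0.2, 0.7]
gripper_width: 0.0296
t 17.25 gp [0.5553 0.0606 0.2385] w 0.0296 F [-0.3  0.2  0.7] rotvec [-0.  0. -0.] shift_cm cur [-1.35 -0.09  0.04] goal-axes [-1.35 -0.09  0.04]
time_s: 18.05
tcp_pos: [0.429, 0.0698, 0.2338]
eef_rot: [-144.2, 90.0, 31.7]
contact_force: [0.1, -0.7, -0.1]
gripper_width: 0.0294
time_s: 18.85
tcp_pos: [0.419, 0.251, 0.2337]
eef_rot: [-144.5, 89.9, 39.5]
contact_force: [0.3, -0.4, -0.8]
gripper_width: 0.0293
time_s: 19.15
tcp_pos: [0.4392, 0.2596, 0.2329]
eef_rot: [76.5, 90.0, -99.5]
contact_force: [-0.3, -0.1, -1.0]
gripper_width: 0.0298
t 19.15 gp [0.4392 0.2596 0.2517] w 0.0298 F [-0.3 -0.1 -1. ] rotvec [-0.001  0.    -0.001] shift_cm cur [-0.03 -0.05 -0.38] goal-axes [-0.03 -0.05 -0.38]
```

```bash
python3 -m creep '[[0,0,0,0,0,-2,0],[0,0,0,0,0,-2,0],[0,0,0,0,0,-2,0],[0,0,0,0,0,-2,0],[0,0,0,0,0,-2,0],[0,0,0,0,0,-1.5,0],[0,0,0,0,0,0,0]]'
python3 to.py .554 .2679 .238 4 -1
python3 -m creep '[[0,0,0,0.7,0,0,0],[0,0,0,0.6,0,0,0],[0,0,0,0,0,0,0],[0,0,0,0,0,0,100],[0,0,0,0,0,0,100],[0,0,0,0,0,0,100],[0,0,0,0,0,0,100],[0,0,0,0,0,0,100]]'
python3 -m creep '[[0,0,0,-3,0,0,100],[0,0,0,-3.2,0,0,100],[0.07,0,0,0,0,0,100],[0.071,0,0,0,2,0,100],[0,0,0,0,3,-0.8,100],[0,0,0,0,3,-0.8,100],[0,0,0,0,3,-0.8,100],[0,0,0,0,3,-0.8,100]]'
python3 -m creep '[[0,0,0,0,3,-0.8,100],[0,0,0,0,3,-0.7,100],[0,0,0,0,0.7,0,100],[0,0,0,0,0,0,100],[0,0,0,0,0,0,100]]'
python3 tabs.py; python3 to.py .5855 .0592 .238 -4.1 -1
```

```text
time_s: 19.85
tcp_pos: [0.5543, 0.2662, 0.2326]
eef_rot: [56.6, 89.9, -119.6]
contact_force: [0.1, 0.2, -0.7]
gripper_width: 0.0296
t 19.85 gp [0.5543 0.2662 0.2514] w 0.0296 F [ 0.1  0.2 -0.7] rotvec [-0.003  0.001 -0.001] shift_cm cur [ 1.34 -0.18  0.01] goal-axes [ 1.34 -0.17  0.01]
time_s: 20.65
tcp_pos: [0.5526, 0.2677, 0.2202]
eef_rot: [-127.0, 90.0, 56.9]
contact_force: [0.1, 0.4, 0.7]
gripper_width: 0.0642
time_s: 21.45
tcp_pos: [0.576, 0.1246, 0.2823]
eef_rot: [-146.7, 90.0, 29.2]
contact_force: [0.6, 0.6, 0.4]
gripper_width: 0.0876
time_s: 21.95
tcp_pos: [0.5861, 0.0583, 0.2822]
eef_rot: [-116.9, 90.0, 59.0]
contact_force: [-0.1, -0.2, -0.5]
gripper_width: 0.0876
top main 25 [0.5838 0.0598 0.2564] xr (np.float64(0.58), np.float64(0.587))
scene main 32 [0.5891 0.0586 0.2579] xr (np.float64(0.582), np.float64(0.594))
scene main 37 [0.6342 0.0571 0.2578] xr (np.float64(0.629), np.float64(0.641))
scene spare 45 [0.5554 0.2672 0.257 ] xr (np.float64(0.548), np.float64(0.561))
scene spare 49 [0.59   0.272  0.2573] xr (np.float64(0.584), np.float64(0.595))
scene spare 46 [0.625  0.2727 0.2573] xr (np.float64(0.618), np.float64(0.63))
t 22.05 gp [0.5861 0.0587 0.3009] w 0.087 F [1.1 0.4 0.1] rotvec [ 0.001 -0.     0.   ] shift_cm cur [ 6.29 -0.04  0.06] goal-axes [ 6.29 -0.04  0.06]
```

```bash
python3 -m creep '[[0,0,0,2,0,0,100],[0,0,0,2,0,0,100],[0,0,0,2.3,0,0,100],[0,0,0,0,0,0,100],[0,0,0,0,0,0,0],[0,0,0,0,0,0,0],[0,0,0,0,0,0,0],[0,0,0,0,0,0,0]]'
python3 -m creep '[[0,0,0,0,0,0,0],[0,0,0,0,0,0,0],[0,0,0,0,0,0,0],[0,0,0,0,0,0,0]]'
python3 to.py .5855 .0592 .252 -4.1 -1
python3 -m creep '[[0,0,0,-0.7,0,0,0],[0,0,0,-0.65,0,0,0],[0,0,0,0,0,2.6,0],[0,0,0,0,0,2.6,0],[0,0,0,0,0,2.6,0],[0,0,0,0,0,2.6,0],[0,0,0,0,0,2.6,0],[0,0,0,0,0,2.6,0]]'
python3 -m creep '[[0,0,0,0,0,0,0],[-0.07,0,0,0,0,0,0],[-0.071,0,0,0,-2,0,0],[0,0,0,0,-3.2,0,0],[0,0,0,0,-3.2,0,0],[0,0,0,0,-3.2,0,0],[0,0,0,0,-3.2,0,0],[0,0,0,0,-3.2,0,0]]'
python3 -m creep '[[0,0,0,0,-0.9,-1,0],[0,0,0,0,0,-1,0],[0,0,0,0,0,0,0]]'
python3 to.py .443 .2603 .252 4 -1
```

```text
time_s: 22.85
tcp_pos: [0.5865, 0.058, 0.2201]
eef_rot: [-156.6, 89.9, 19.3]
contact_force: [0.0, 0.2, 0.4]
gripper_width: 0.0612
time_s: 23.25
tcp_pos: [0.5861, 0.0577, 0.2192]
eef_rot: [64.5, 90.0, -119.6]
contact_force: [-0.3, -0.8, 0.7]
gripper_width: 0.0294
t 23.25 gp [0.5861 0.0577 0.238 ] w 0.0294 F [-0.3 -0.8  0.7] rotvec [-0.  0. -0.] shift_cm cur [-1.4  -0.15  0.07] goal-axes [-1.4  -0.15  0.07]
time_s: 24.05
tcp_pos: [0.4297, 0.069, 0.2333]
eef_rot: [-145.4, 90.0, 30.5]
contact_force: [0.0, 0.7, -0.6]
gripper_width: 0.0298
time_s: 24.85
tcp_pos: [0.4198, 0.2502, 0.2333]
eef_rot: [-142.0, 89.9, 42.0]
contact_force: [0.7, -0.4, -1.1]
gripper_width: 0.03
time_s: 25.15
tcp_pos: [0.44, 0.2588, 0.2325]
eef_rot: [79.7, 90.0, -96.3]
contact_force: [0.2, -0.8, -1.5]
gripper_width: 0.0296
t 25.15 gp [0.44   0.2588 0.2513] w 0.0296 F [ 0.2 -0.8 -1.5] rotvec [-0.001  0.    -0.001] shift_cm cur [-0.07 -0.13 -0.31] goal-axes [-0.07 -0.13 -0.31]
```

```bash
python3 -m creep '[[0,0,0,0,-0.15,-2,0],[0,0,0,0,0,-2,0],[0,0,0,0,0,-2,0],[0,0,0,0,0,-1.9,0],[0,0,0,0,0,0,0]]'
python3 to.py .519 .2655 .238 4 -1
python3 -m creep '[[0,0,0,0.7,0,0,0],[0,0,0,0.6,0,0,0],[0,0,0,0,0,0,0],[0,0,0,0,0,0,100],[0,0,0,0,0,0,100],[0,0,0,0,0,0,100],[0,0,0,0,0,0,100],[0,0,0,0,0,0,100]]'
python3 -m creep '[[0,0,0,-3,0,0,100],[0,0,0,-3.2,0,0,100],[0.07,0,0,0,0,0,100],[0.071,0,0,0,2,0,100],[0,0,0,0,3,-2,100],[0,0,0,0,3,-2,100],[0,0,0,0,3,-2,100],[0,0,0,0,3,-2,100]]'
python3 -m creep '[[0,0,0,0,3,-2.2,100],[0,0,0,0,3,-2.2,100],[0,0,0,0,0,0,100],[0,0,0,0,0,0,100],[0,0,0,0,0,0,100]]'
python3 tabs.py; python3 to.py .632 .0558 .238 -4.1 -1
```

```text
time_s: 25.65
tcp_pos: [0.5194, 0.2646, 0.2322]
eef_rot: [69.4, 89.9, -106.8]
contact_force: [-2.1, -0.5, -1.0]
gripper_width: 0.0296
t 25.65 gp [0.5194 0.2646 0.251 ] w 0.0296 F [-2.1 -0.5 -1. ] rotvec [-0.003  0.    -0.001] shift_cm cur [ 1.3  -0.1   0.03] goal-axes [ 1.3  -0.1   0.03]
time_s: 26.45
tcp_pos: [0.5175, 0.2661, 0.2197]
eef_rot: [-118.0, 90.0, 66.0]
contact_force: [-0.4, 0.5, 0.8]
gripper_width: 0.0636
time_s: 27.25
tcp_pos: [0.5892, 0.1194, 0.2818]
eef_rot: [-140.0, 90.0, 35.9]
contact_force: [1.5, 0.8, 0.1]
gripper_width: 0.0876
time_s: 27.75
tcp_pos: [0.628, 0.0579, 0.2816]
eef_rot: [-52.8, 90.0, 123.1]
contact_force: [0.3, -0.9, -0.4]
gripper_width: 0.0876
top main 33 [0.6307 0.0572 0.2561] xr (np.float64(0.627), np.float64(0.635))
scene main 36 [0.6351 0.0569 0.2567] xr (np.float64(0.629), np.float64(0.641))
scene spare 45 [0.5192 0.2659 0.2573] xr (np.float64(0.513), np.float64(0.525))
scene spare 50 [0.5556 0.269  0.2571] xr (np.float64(0.549), np.float64(0.561))
scene spare 50 [0.5902 0.2718 0.2577] xr (np.float64(0.584), np.float64(0.597))
scene spare 49 [0.6246 0.274  0.257 ] xr (np.float64(0.618), np.float64(0.63))
t 27.85 gp [0.6279 0.0584 0.3007] w 0.0874 F [-0.4  0.5 -0.2] rotvec [ 0.001 -0.     0.   ] shift_cm cur [ 6.27  0.23 -0.42] goal-axes [ 6.27  0.23 -0.42]
```

```bash
python3 -m creep '[[0,0,0,2,0.2,-0.4,100],[0,0,0,2,0,0,100],[0,0,0,2.25,0,0,100],[0,0,0,0,0,0,100],[0,0,0,0,0,0,0],[0,0,0,0,0,0,0],[0,0,0,0,0,0,0],[0,0,0,0,0,0,0]]' 30
python3 -m creep '[[0,0,0,0,0,0,0],[0,0,0,0,0,0,0],[0,0,0,0,0,0,0],[0,0,0,0,0,0,0]]'
python3 to.py .632 .0558 .252 -4.1 -1
python3 -m creep '[[0,0,0,-0.7,0,0,0],[0,0,0,-0.7,0,0,0],[0,0,0,0,0,2.6,0],[0,0,0,0,0,2.6,0],[0,0,0,0,0,2.6,0],[0,0,0,0,0,2.6,0],[0,0,0,0,0,2.6,0],[0,0,0,0,0,2.6,0]]'
python3 -m creep '[[0,0,0,0,0,2.5,0],[0,0,0,0,0,2.3,0],[0,0,0,0,0,0,0]]'
python3 to.py .625 -.32 .33 -1.8 -1
```

```text
time_s: 28.65
tcp_pos: [0.6325, 0.0554, 0.2202]
eef_rot: [-157.6, 89.9, 18.3]
contact_force: [-0.5, -0.0, -0.2]
gripper_width: 0.061
time_s: 29.05
tcp_pos: [0.6321, 0.055, 0.2192]
eef_rot: [75.0, 90.0, -109.1]
contact_force: [-0.7, 1.9, -0.0]
gripper_width: 0.0294
t 29.05 gp [0.6321 0.055  0.238 ] w 0.0294 F [-0.7  1.9 -0. ] rotvec [-0.  0. -0.] shift_cm cur [-1.4  -0.08  0.02] goal-axes [-1.4  -0.08  0.02]
time_s: 29.85
tcp_pos: [0.4755, 0.0664, 0.2336]
eef_rot: [-118.9, 90.0, 57.0]
contact_force: [0.5, 0.4, -2.0]
gripper_width: 0.0293
time_s: 30.15
tcp_pos: [0.4264, 0.0697, 0.2341]
eef_rot: [-108.7, 89.9, 67.2]
contact_force: [0.5, 0.5, -1.9]
gripper_width: 0.029
t 30.15 gp [0.4263 0.0697 0.2529] w 0.029 F [ 0.5  0.5 -1.9] rotvec [-0.04  -0.001  0.001] shift_cm cur [ -7.76  37.45 -22.58] goal-axes [ -7.71  38.33 -21.08]
```

```bash
python3 -m creep '[[0,0,0,-3,0,0,0],[0,0,0,-3,0,0,0],[0,0,0,-3,0,0,0],[-0.04,0,0,0,3,0,0],[0,0,0,0,3,0,0],[0,0,0,0,3,0,0],[0,0,0,0,3,-2,0],[0,0,0,0,3,-2,0]]'
python3 -m creep '[[0,0,0,0,3,-2,0],[0,0,0,0,3,-2,0],[0,0,0,0,3,-2,0],[0,0,0,0,3,-2,0],[0,0,0,0,3,-2,0],[0,0,0,0,3,-2,0],[0,0,0,0,3,-2,0],[0,0,0,0,0,0,0]]'
python3 to.py .625 -.32 .33 -1.8 -1
```

```text
time_s: 30.95
tcp_pos: [0.4632, -0.0826, 0.3242]
eef_rot: [-164.0, 89.9, 14.2]
contact_force: [0.9, 1.2, -3.0]
gripper_width: 0.0288
time_s: 31.75
tcp_pos: [0.5975, -0.2992, 0.3207]
eef_rot: [4.3, 89.8, -177.6]
contact_force: [1.3, 0.2, -2.8]
gripper_width: 0.0294
t 31.75 gp [ 0.5976 -0.2992  0.3395] w 0.0294 F [ 1.3  0.2 -2.8] rotvec [-0.003  0.003 -0.   ] shift_cm cur [ 0.94  1.99 -2.82] goal-axes [ 0.95  2.   -2.81]
```

```bash
python3 -m creep '[[0,0,0,0,1,-1.4,0],[0,0,0,0,1,-1.4,0],[0,0,0,0,0,0,0],[0,0,0,0,0,0,0]]'
python3 to.py .625 -.32 .234 -1.8 -1
python3 - <<'E'
from geo import *
c,w,p,d,ci=cloud('wrist'); cv2.imwrite('pics/w3.png',p); x,y,z=w.T
k=(abs(z-.153)<.005)&(y<-.2)&(y>-.45)&(abs(x-.625)<.03); print('wrist rail',k.sum(),fit(w[k]) if k.sum()>20 else '')
for n in ('scene','top'):
    c,w,q,d,ci=cloud(n); x,y,z=w.T
    k=(z>.16)&(z<.37)&(y<-.22)&(y>-.42)&(x>.55)&(x<.7)&(c[:,2].astype(int)>c[:,0].astype(int)+60); print(n,'orange',k.sum(),np.median(w[k],0).round(4),np.percentile(w[k],[3,97],0).round(3).tolist())
    k=(z>.18)&(z<.27)&(y<-.22)&(y>-.42)&(x>.55)&(x<.7); print(n,'saddle',k.sum(),np.median(w[k],0).round(4),np.percentile(w[k],[3,97],0).round(3).tolist())
    if n=='scene': cv2.imwrite('pics/s3.png',np.hstack([cv2.resize(q[90:200,170:290],(458,420),interpolation=cv2.INTER_CUBIC),p[:,120:440]]))
E
```

```text
time_s: 32.15
tcp_pos: [0.623, -0.3166, 0.3225]
eef_rot: [-13.4, 89.9, 164.8]
contact_force: [-1.4, -0.1, -2.5]
gripper_width: 0.0292
t 32.15 gp [ 0.6231 -0.3166  0.3413] w 0.0292 F [-1.4 -0.1 -2.5] rotvec [-0.001  0.002  0.   ] shift_cm cur [10.73  0.34 -0.23] goal-axes [10.73  0.34 -0.21]
wrist rail 1086 (array([ 0.6247, -0.3278,  0.154 ]), array([-0.036 , -0.9994]), 'ext', array([ 0.624, -0.238,  0.152]), array([ 0.621, -0.412,  0.151]), 1051)
scene orange 108 [ 0.6268 -0.3033  0.3069] [[0.615, -0.331, 0.267], [0.636, -0.296, 0.352]]
scene saddle 398 [ 0.635  -0.301   0.2558] [[0.609, -0.359, 0.198], [0.644, -0.272, 0.269]]
  return _methods._mean(a, axis=axis, dtype=dtype,
  ret = um.true_divide(
Traceback (most recent call last):
IndexError: index -1 is out of bounds for axis 0 with size 0
```

View pics/s3.png

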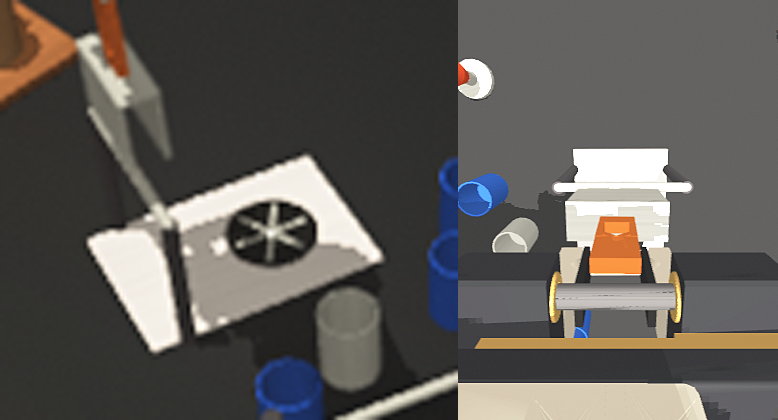

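The rail (left crop, ending near (165,215)) runs below the open saddle, between its legs. The wrist fit of the rail gives x=0.625, so I'm lowering.

```bash
python3 -m creep '[[0,0,0,0,0.3,-0.15,0],[0,0,0,2,0,0,0],[0,0,0,2,0,0,0],[0,0,0,1.5,0,0,0],[0,0,0,1.5,0,0,0],[0,0,0,1.5,0,0,0],[0,0,0,0,0,0,0]]'
python3 to.py .625 -.32 .234 -1.8 -1
python3 -m creep '[[0,0,0,1,0,0,0],[0,0,0,0.8,0,0,0],[0,0,0,0,0,0,0],[0,0,0,0,0,0,0]]'
python3 to.py .625 -.32 .234 -1.8 -1
```

```text
time_s: 33.0
tcp_pos: [0.6234, -0.319, 0.236]
eef_rot: [-22.1, 89.8, 156.0]
contact_force: [-0.9, -0.2, -3.7]
gripper_width: 0.0292
t 33.0 gp [ 0.6235 -0.319   0.2548] w 0.0292 F [-0.9 -0.2 -3.7] rotvec [-0.     0.003  0.001] shift_cm cur [ 2.08  0.1  -0.17] goal-axes [ 2.08  0.1  -0.16]
time_s: 33.4
tcp_pos: [0.6246, -0.3196, 0.2203]
eef_rot: [45.5, 90.0, -136.3]
contact_force: [0.5, 0.2, -3.4]
gripper_width: 0.0288
t 33.4 gp [ 0.6246 -0.3196  0.2391] w 0.0288 F [ 0.5  0.2 -3.4] rotvec [-0.  0. -0.] shift_cm cur [ 0.51  0.04 -0.04] goal-axes [ 0.51  0.04 -0.04]
```

```bash
python3 -m creep '[[0,0,0,0.3,0,0,0],[0,0,0,0.2,0,0,0],[0,0,0,0,0,0,0]]'
python3 to.py .625 -.32 .234 -1.8 -1
python3 -m creep '[[0,0,0,0,0,0,100],[0,0,0,0,0,0,100],[0,0,0,0,0,0,100],[0,0,0,0,0,0,100],[0,0,0,0,0,0,100],[0,0,0,0,0,0,100],[0,0,0,0,0,0,100],[0,0,0,-2,0,0,100]]'
python3 -m creep '[[0,0,0,-3,0,0,100],[0,0,0,-3,0,0,100],[0,0,0,-3,0,0,100],[0,0,0,0,0,0,100]]'
python3 - <<'E'
from geo import *
c,w,p,d,ci=cloud('wrist')
c,w,q,d,ci=cloud('scene'); x,y,z=w.T
k=(z>.1)&(y<-.22)&(y>-.42)&(x>.55)&(x<.7)&(c[:,2].astype(int)>c[:,0].astype(int)+60)&(z<.27); print('orange',k.sum(),np.median(w[k],0).round(4),np.percentile(w[k],[2,98],0).round(3).tolist())
cv2.imwrite('pics/s4.png',np.hstack([cv2.resize(q[90:200,170:290],(458,420),interpolation=cv2.INTER_CUBIC),p[:,120:440]]))
E
python3 to.py .50 .2 .32 4 -1
```

```text
time_s: 33.7
tcp_pos: [0.6251, -0.32, 0.216]
eef_rot: [148.4, 89.9, -33.5]
contact_force: [-0.5, -0.4, 1.4]
gripper_width: 0.0293
t 33.7 gp [ 0.625  -0.32    0.2348] w 0.0293 F [-0.5 -0.4  1.4] rotvec [-0.    -0.001 -0.001] shift_cm cur [0.08 0.   0.01] goal-axes [0.08 0.   0.01]
time_s: 34.5
tcp_pos: [0.6232, -0.3188, 0.2322]
eef_rot: [-21.3, 89.7, 156.8]
contact_force: [-0.4, 0.2, -0.5]
gripper_width: 0.0856
time_s: 34.9
tcp_pos: [0.6261, -0.3207, 0.3307]
eef_rot: [157.2, 89.5, -24.6]
contact_force: [0.8, -1.2, 0.0]
gripper_width: 0.0878
orange 113 [ 0.6335 -0.3074  0.2184] [[0.622, -0.336, 0.159], [0.64, -0.303, 0.256]]
t 35.0 gp [ 0.6249 -0.3196  0.3448] w 0.0882 F [ 0.2 -1.3 -0.9] rotvec [-0.102 -0.002 -0.   ] shift_cm cur [  2.45 -51.53  14.14] goal-axes [  2.48 -52.7    8.84]
```

View pics/s4.png

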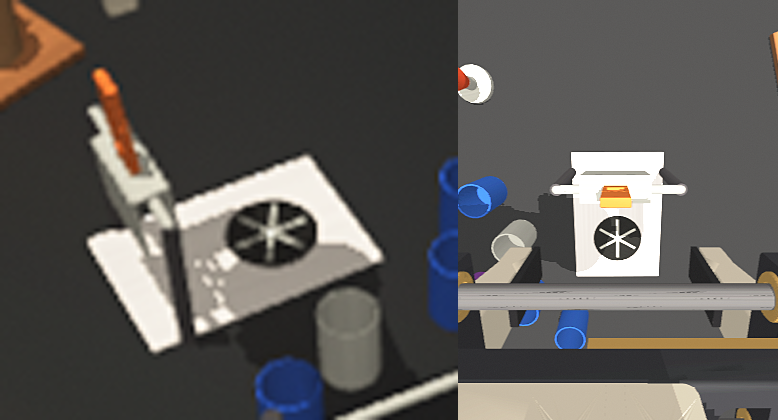

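The guard sits astride the rail, with the orange head upright at about (118,120). Now I'll bring the strainers back, outermost first.

```bash
python3 -m creep '[[-0.1,0,0,0,-3,0,100],[0,0,0,0,-3,0.3,100],[0,0,0,0,-3,0.3,100],[0,0,0,0,-3,0.3,100],[0,0,0,0,-3,0.3,100],[0,0,0,0,-3,0.3,100],[0,0,0,0,-3,0.3,100],[0,0,0,0,-3,0.3,100]]' 15
python3 -m creep '[[0,0,0,0,-3,0.3,100],[0,0,0,0,-3,0.3,100],[0,0,0,0,-3,0.3,100],[0,0,0,0,-3,0.3,100],[0,0,0,0,-3,0.3,100],[0,0,0,0,-3,0.3,100],[0,0,0,0,-3,0.3,100],[0,0,0,0,-3,0.3,100]]'
python3 -m creep '[[0,0,0,0,-3,0.3,100],[0,0,0,1,-3,0.3,100],[0,0,0,1,-3,0.3,100],[0,0,0,1,-2,0.3,100],[0,0,0,0,0,0,100],[0,0,0,0,0,0,100]]'
python3 tabs.py; python3 to.py .518 .2652 .30 4 -1
```

```text
time_s: 35.8
tcp_pos: [0.5894, -0.0803, 0.3239]
eef_rot: [-4.4, 89.9, 179.5]
contact_force: [1.0, 0.8, 0.6]
gripper_width: 0.0879
time_s: 36.6
tcp_pos: [0.5492, 0.1573, 0.3239]
eef_rot: [20.9, 89.9, -155.2]
contact_force: [0.6, 0.5, 0.6]
gripper_width: 0.0877
time_s: 37.2
tcp_pos: [0.53, 0.2652, 0.294]
eef_rot: [40.2, 89.9, -135.8]
contact_force: [0.7, -0.4, -1.1]
gripper_width: 0.0875
top spare 51 [0.5159 0.267  0.2576] xr (np.float64(0.511), np.float64(0.521))
top spare 31 [0.5545 0.2615 0.2571] xr (np.float64(0.55), np.float64(0.558))
top spare 22 [0.6236 0.264  0.257 ] xr (np.float64(0.617), np.float64(0.628))
scene spare 46 [0.5191 0.2666 0.2573] xr (np.float64(0.513), np.float64(0.525))
scene spare 47 [0.5551 0.2689 0.2574] xr (np.float64(0.549), np.float64(0.56))
scene spare 47 [0.5897 0.2715 0.2576] xr (np.float64(0.584), np.float64(0.595))
scene spare 48 [0.6246 0.2744 0.2575] xr (np.float64(0.618), np.float64(0.63))
t 37.3 gp [0.5307 0.2646 0.3139] w 0.0877 F [1.1 0.  0.9] rotvec [-0.002  0.    -0.   ] shift_cm cur [ 1.39 -0.15  1.26] goal-axes [ 1.39 -0.15  1.26]
```

```bash
python3 -m creep '[[0,0,0,0,-0.2,1.3,100],[0,0,0,2.5,0,0,100],[0,0,0,2.5,0,0,100],[0,0,0,2.6,0,0,100],[0,0,0,0,0,0,100],[0,0,0,0,0,0,0],[0,0,0,0,0,0,0],[0,0,0,0,0,0,0]]'
python3 -m creep '[[0,0,0,0,0,0,0],[0,0,0,0,0,0,0],[0,0,0,0,0,0,0],[0,0,0,0,0,0,0],[0,0,0,0,0,0,0]]'
python3 to.py .518 .266 .252 4 -1
python3 -m creep '[[0,0,0,-0.7,0,0,0],[0,0,0,-0.7,0,0,0],[0,0,0,0,0,2,0],[0,0,0,0,0,2,0],[0,0,0,0,0,2,0],[0,0,0,0,0,1.8,0],[0,0,0,0,0,0,0]]'
python3 to.py .4435 .2605 .252 4 -1
python3 -m creep '[[0.07,0,0,0,0,0,0],[0.071,0,0,0,2,0,0],[0,0,0,0,3.2,0,0],[0,0,0,0,3.2,0,0],[0,0,0,0,3.2,0,0],[0,0,0,0,3.2,0,0],[0,0,0,0,3.2,0,0],[0,0,0,0,1,0,0]]'
python3 -m creep '[[0,0,0,0,0,0,0]]'
python3 to.py .431 .0705 .252 -4.1 -1
```

```text
time_s: 38.1
tcp_pos: [0.5181, 0.2667, 0.2209]
eef_rot: [-144.3, 89.9, 39.6]
contact_force: [-0.2, -0.4, -0.1]
gripper_width: 0.069
time_s: 38.6
tcp_pos: [0.5175, 0.2663, 0.2192]
eef_rot: [65.2, 90.0, -110.9]
contact_force: [-0.4, -1.0, 0.6]
gripper_width: 0.0299
t 38.6 gp [0.5175 0.2663 0.238 ] w 0.0299 F [-0.4 -1.   0.6] rotvec [-0.002  0.    -0.   ] shift_cm cur [-1.4   0.03 -0.05] goal-axes [-1.4   0.03 -0.05]
time_s: 39.3
tcp_pos: [0.4383, 0.2609, 0.2343]
eef_rot: [-117.8, 89.9, 66.1]
contact_force: [0.3, 0.5, -0.3]
gripper_width: 0.0295
t 39.3 gp [0.4383 0.2609 0.2531] w 0.0295 F [ 0.3  0.5 -0.3] rotvec [-0.001 -0.001  0.001] shift_cm cur [ 0.11  0.08 -0.52] goal-axes [ 0.11  0.08 -0.52]
time_s: 40.1
tcp_pos: [0.4272, 0.0694, 0.2339]
eef_rot: [-158.9, 89.9, 16.9]
contact_force: [0.1, 1.0, -0.9]
gripper_width: 0.0296
time_s: 40.2
tcp_pos: [0.4276, 0.0705, 0.2338]
eef_rot: [-147.6, 89.9, 28.1]
contact_force: [0.8, 0.2, -0.4]
gripper_width: 0.0292
t 40.2 gp [0.4276 0.0705 0.2526] w 0.0292 F [ 0.8  0.2 -0.4] rotvec [-0.003 -0.001  0.001] shift_cm cur [ 0.06 -0.03 -0.34] goal-axes [ 0.06 -0.03 -0.34]
```

```bash
python3 -m creep '[[0,0,0,0,0,-2.4,0],[0,0,0,0,0,-2.4,0],[0,0,0,0,0,-2.4,0],[0,0,0,0,0,-2.4,0],[0,0,0,0,0,-2.4,0],[0,0,0,0,0,-2.4,0],[0,0,0,0,0,-2.4,0],[0,0,0,0,0,-2.3,0]]'
python3 -m creep '[[0,0,0,0,0,0,0]]'
python3 to.py .618 .057 .238 -4.1 -1
python3 -m creep '[[0,0,0,0.7,0,0,0],[0,0,0,0.6,0,0,0],[0,0,0,0,0,0,0],[0,0,0,0,0,0,100],[0,0,0,0,0,0,100],[0,0,0,0,0,0,100],[0,0,0,0,0,0,100],[0,0,0,0,0,0,100]]'
python3 -m creep '[[0,0,0,-3,0,0,100],[0,0,0,-3.2,0,0,100],[-0.07,0,0,0,0,0,100],[-0.071,0,0,0,-2,0,100],[0,0,0,0,-3,0.8,100],[0,0,0,0,-3,0.8,100],[0,0,0,0,-3,0.8,100],[0,0,0,0,-3,0.8,100]]'
python3 -m creep '[[0,0,0,0,-3,0.8,100],[0,0,0,0,-3,0.8,100],[0,0,0,0,-1.5,0,100],[0,0,0,0,0,0,100],[0,0,0,0,0,0,100]]'
python3 tabs.py; python3 to.py .554 .2681 .238 4 -1
```

```text
time_s: 41.0
tcp_pos: [0.6195, 0.0585, 0.2328]
eef_rot: [48.3, 90.0, -135.8]
contact_force: [0.1, 0.2, -0.1]
gripper_width: 0.0296
time_s: 41.1
tcp_pos: [0.6204, 0.0583, 0.2318]
eef_rot: [51.3, 89.9, -132.9]
contact_force: [0.2, 0.4, -1.0]
gripper_width: 0.0297
t 41.1 gp [0.6204 0.0584 0.2506] w 0.0297 F [ 0.2  0.4 -1. ] rotvec [-0.001  0.001 -0.001] shift_cm cur [1.26 0.15 0.23] goal-axes [1.26 0.15 0.23]
time_s: 41.9
tcp_pos: [0.6178, 0.0576, 0.2203]
eef_rot: [-145.9, 90.0, 29.9]
contact_force: [-0.6, 0.0, -0.2]
gripper_width: 0.064
time_s: 42.7
tcp_pos: [0.5772, 0.1961, 0.2823]
eef_rot: [-147.0, 90.0, 36.8]
contact_force: [0.2, 0.5, -0.4]
gripper_width: 0.0881
time_s: 43.2
tcp_pos: [0.5568, 0.2686, 0.282]
eef_rot: [59.1, 90.0, -117.0]
contact_force: [0.2, 0.1, 0.6]
gripper_width: 0.0879
top main 48 [0.6163 0.0585 0.2569] xr (np.float64(0.611), np.float64(0.622))
top spare 35 [0.5505 0.2689 0.2567] xr (np.float64(0.548), np.float64(0.553))
top spare 31 [0.5874 0.2649 0.2573] xr (np.float64(0.582), np.float64(0.593))
scene main 35 [0.6178 0.0582 0.2564] xr (np.float64(0.612), np.float64(0.625))
scene spare 48 [0.5554 0.2695 0.2572] xr (np.float64(0.549), np.float64(0.56))
scene spare 49 [0.5906 0.2724 0.2575] xr (np.float64(0.584), np.float64(0.594))
scene spare 52 [0.6245 0.2738 0.2569] xr (np.float64(0.619), np.float64(0.63))
t 43.3 gp [0.5569 0.268  0.3009] w 0.0879 F [-1.   0.7  0.6] rotvec [-0.002  0.    -0.   ] shift_cm cur [ 6.29 -0.03  0.29] goal-axes [ 6.29 -0.03  0.29]
```

```bash
python3 -m creep '[[0,0,0,2,0,0.25,100],[0,0,0,2,0,0,100],[0,0,0,2.3,0,0,100],[0,0,0,0,0,0,100],[0,0,0,0,0,0,0],[0,0,0,0,0,0,0],[0,0,0,0,0,0,0],[0,0,0,0,0,0,0]]'
python3 -m creep '[[0,0,0,0,0,0,0],[0,0,0,0,0,0,0],[0,0,0,0,0,0,0],[0,0,0,0,0,0,0],[0,0,0,0,0,0,0]]'
python3 to.py .554 .268 .252 4 -1
python3 -m creep '[[0,0,0,-0.7,0,0,0],[0,0,0,-0.7,0,0,0],[0,0,0,0,0,2.2,0],[0,0,0,0,0,2.2,0],[0,0,0,0,0,2.2,0],[0,0,0,0,0,2.2,0],[0,0,0,0,0,2.4,0],[0,0,0,0,0,0,0]]'
python3 to.py .4415 .2603 .252 4 -1
python3 -m creep '[[0.07,0,0,0,0,0,0],[0.071,0,0,0,2,0,0],[0,0,0,0,3.2,0,0],[0,0,0,0,3.2,0,0],[0,0,0,0,3.2,0,0],[0,0,0,0,3.2,0,0],[0,0,0,0,3.2,0,0],[0,0,0,0,1,0,0]]'
python3 -m creep '[[0,0,0,0,0,0,0]]'
python3 to.py .431 .0705 .252 -4.1 -1
```

```text
time_s: 44.1
tcp_pos: [0.5545, 0.2689, 0.2201]
eef_rot: [-144.3, 89.9, 39.6]
contact_force: [0.2, 0.1, 0.1]
gripper_width: 0.0611
time_s: 44.6
tcp_pos: [0.5541, 0.2687, 0.2191]
eef_rot: [62.8, 90.0, -113.3]
contact_force: [-0.4, 0.9, 0.7]
gripper_width: 0.0294
t 44.6 gp [0.5541 0.2687 0.2379] w 0.0294 F [-0.4  0.9  0.7] rotvec [-0.002  0.    -0.   ] shift_cm cur [-1.41  0.07  0.02] goal-axes [-1.41  0.07  0.02]
time_s: 45.4
tcp_pos: [0.4406, 0.2608, 0.2344]
eef_rot: [-112.2, 89.9, 71.8]
contact_force: [0.3, 0.4, -1.4]
gripper_width: 0.0298
t 45.4 gp [0.4405 0.2608 0.2532] w 0.0298 F [ 0.3  0.4 -1.4] rotvec [-0.001 -0.001  0.001] shift_cm cur [ 0.12  0.06 -0.09] goal-axes [ 0.12  0.06 -0.09]
time_s: 46.2
tcp_pos: [0.4299, 0.0694, 0.234]
eef_rot: [-156.9, 89.9, 18.9]
contact_force: [-0.1, -0.4, -0.8]
gripper_width: 0.0298
time_s: 46.3
tcp_pos: [0.4304, 0.0705, 0.2339]
eef_rot: [-150.4, 89.9, 25.3]
contact_force: [0.2, -0.3, -0.1]
gripper_width: 0.0294
t 46.3 gp [0.4304 0.0705 0.2527] w 0.0294 F [ 0.2 -0.3 -0.1] rotvec [-0.003 -0.001  0.001] shift_cm cur [ 0.07 -0.01 -0.06] goal-axes [ 0.07 -0.01 -0.06]
```

```bash
python3 -m creep '[[0,0,0,0,0.1,-2.2,0],[0,0,0,0,0,-2.2,0],[0,0,0,0,0,-2.2,0],[0,0,0,0,0,-2.2,0],[0,0,0,0,0,-2.2,0],[0,0,0,0,0,-2.2,0],[0,0,0,0,0,-2,0],[0,0,0,0,0,0,0]]'
python3 to.py .583 .0595 .238 -4.1 -1
python3 -m creep '[[0,0,0,0.7,0,0,0],[0,0,0,0.6,0,0,0],[0,0,0,0,0,0,0],[0,0,0,0,0,0,100],[0,0,0,0,0,0,100],[0,0,0,0,0,0,100],[0,0,0,0,0,0,100],[0,0,0,0,0,0,100]]'
python3 -m creep '[[0,0,0,-3,0,0,100],[0,0,0,-3.2,0,0,100],[-0.07,0,0,0,0,0,100],[-0.071,0,0,0,-2,0,100],[0,0,0,0,-3,-0.35,100],[0,0,0,0,-3,-0.35,100],[0,0,0,0,-3,-0.35,100],[0,0,0,0,-3,-0.35,100]]'
python3 -m creep '[[0,0,0,0,-3,-0.35,100],[0,0,0,0,-3,-0.35,100],[0,0,0,0,-1,0,100],[0,0,0,0,0,0,100],[0,0,0,0,0,0,100]]'
python3 tabs.py; python3 to.py .589 .2708 .238 4 -1
```

```text
time_s: 47.1
tcp_pos: [0.5839, 0.0603, 0.2321]
eef_rot: [54.7, 89.9, -129.5]
contact_force: [-0.3, -0.5, -1.2]
gripper_width: 0.0295
t 47.1 gp [0.5839 0.0603 0.2509] w 0.0295 F [-0.3 -0.5 -1.2] rotvec [-0.001  0.001 -0.001] shift_cm cur [1.29 0.08 0.08] goal-axes [1.29 0.08 0.09]
time_s: 47.9
tcp_pos: [0.5815, 0.0594, 0.2203]
eef_rot: [-160.4, 90.0, 15.5]
contact_force: [0.5, 0.6, 0.9]
gripper_width: 0.0644
time_s: 48.7
tcp_pos: [0.5873, 0.2012, 0.2823]
eef_rot: [-141.0, 90.0, 42.9]
contact_force: [0.4, -1.1, -0.4]
gripper_width: 0.0877
time_s: 49.2
tcp_pos: [0.5895, 0.27, 0.2821]
eef_rot: [53.6, 90.0, -122.5]
contact_force: [-0.0, -0.6, 0.4]
gripper_width: 0.0877
top main 50 [0.5788 0.06   0.257 ] xr (np.float64(0.574), np.float64(0.584))
top main 49 [0.6163 0.0597 0.2564] xr (np.float64(0.611), np.float64(0.622))
top spare 45 [0.5864 0.2721 0.2574] xr (np.float64(0.582), np.float64(0.59))
top spare 31 [0.6225 0.266  0.258 ] xr (np.float64(0.617), np.float64(0.628))
scene main 38 [0.5825 0.0623 0.257 ] xr (np.float64(0.576), np.float64(0.587))
scene main 39 [0.6184 0.0578 0.2561] xr (np.float64(0.612), np.float64(0.624))
scene spare 50 [0.5899 0.2718 0.2574] xr (np.float64(0.584), np.float64(0.595))
scene spare 49 [0.6243 0.2738 0.257 ] xr (np.float64(0.619), np.float64(0.63))
t 49.3 gp [0.5896 0.2694 0.3012] w 0.0877 F [-0.7  0.   1.4] rotvec [-0.002 -0.     0.   ] shift_cm cur [ 6.32 -0.14  0.05] goal-axes [ 6.32 -0.14  0.05]
```

```bash
python3 -m creep '[[0,0,0,2,-0.1,0,100],[0,0,0,2,0,0,100],[0,0,0,2.3,0,0,100],[0,0,0,0,0,0,100],[0,0,0,0,0,0,0],[0,0,0,0,0,0,0],[0,0,0,0,0,0,0],[0,0,0,0,0,0,0]]'
python3 -m creep '[[0,0,0,0,0,0,0],[0,0,0,0,0,0,0],[0,0,0,0,0,0,0],[0,0,0,0,0,0,0],[0,0,0,0,0,0,0]]'
python3 to.py .589 .2705 .252 4 -1
python3 -m creep '[[0,0,0,-0.7,0,0,0],[0,0,0,-0.7,0,0,0],[0,0,0,0,0,2.5,0],[0,0,0,0,0,2.5,0],[0,0,0,0,0,2.5,0],[0,0,0,0,0,2.5,0],[0,0,0,0,0,2.4,0],[0,0,0,0,0,2.4,0]]'
python3 -m creep '[[0,0,0,0,0,0,0]]'
python3 to.py .4415 .2603 .252 4 -1
python3 -m creep '[[0.07,0,0,0,0,0,0],[0.071,0,0,0,2,0,0],[0,0,0,0,3.2,0,0],[0,0,0,0,3.2,0,0],[0,0,0,0,3.2,0,0],[0,0,0,0,3.2,0,0],[0,0,0,0,3.2,0,0],[0,0,0,0,1,0,0]]'
python3 -m creep '[[0,0,0,0,0,0,0]]'
python3 to.py .431 .0705 .252 -4.1 -1
```

```text
time_s: 50.1
tcp_pos: [0.5899, 0.2716, 0.2202]
eef_rot: [-145.8, 89.9, 38.2]
contact_force: [0.7, 0.2, 0.2]
gripper_width: 0.0607
time_s: 50.6
tcp_pos: [0.5895, 0.2714, 0.2191]
eef_rot: [52.1, 90.0, -124.0]
contact_force: [1.5, 0.3, -0.2]
gripper_width: 0.0295
t 50.6 gp [0.5895 0.2714 0.2379] w 0.0295 F [ 1.5  0.3 -0.2] rotvec [-0.002  0.    -0.   ] shift_cm cur [-1.41  0.09  0.06] goal-axes [-1.41  0.09  0.06]
time_s: 51.4
tcp_pos: [0.4411, 0.2614, 0.2339]
eef_rot: [-137.1, 89.9, 46.8]
contact_force: [-0.1, -0.3, -0.7]
gripper_width: 0.0294
time_s: 51.5
tcp_pos: [0.4399, 0.2611, 0.2345]
eef_rot: [-114.2, 89.9, 69.7]
contact_force: [0.8, 1.1, -0.9]
gripper_width: 0.0295
t 51.5 gp [0.4399 0.2611 0.2533] w 0.0295 F [ 0.8  1.1 -0.9] rotvec [-0.    -0.001  0.002] shift_cm cur [ 0.13  0.09 -0.15] goal-axes [ 0.13  0.09 -0.15]
time_s: 52.3
tcp_pos: [0.4294, 0.0697, 0.234]
eef_rot: [-152.8, 89.9, 23.0]
contact_force: [0.1, -0.2, -1.3]
gripper_width: 0.0298
time_s: 52.4
tcp_pos: [0.4298, 0.0708, 0.2339]
eef_rot: [-146.6, 89.9, 29.1]
contact_force: [-0.1, -0.2, -1.4]
gripper_width: 0.0296
t 52.4 gp [0.4298 0.0708 0.2527] w 0.0296 F [-0.1 -0.2 -1.4] rotvec [-0.003 -0.001  0.001] shift_cm cur [ 0.07  0.02 -0.12] goal-axes [ 0.07  0.02 -0.12]
```

```bash
python3 -m creep '[[0,0,0,0,0.1,-2,0],[0,0,0,0,0,-2,0],[0,0,0,0,0,-2,0],[0,0,0,0,0,-2,0],[0,0,0,0,0,-2,0],[0,0,0,0,0,-1.8,0],[0,0,0,0,0,0,0]]'
python3 to.py .548 .062 .238 -4.1 -1
python3 -m creep '[[0,0,0,0.7,0,0,0],[0,0,0,0.6,0,0,0],[0,0,0,0,0,0,0],[0,0,0,0,0,0,100],[0,0,0,0,0,0,100],[0,0,0,0,0,0,100],[0,0,0,0,0,0,100],[0,0,0,0,0,0,100]]'
python3 -m creep '[[0,0,0,-3,0,0,100],[0,0,0,-3.2,0,0,100],[-0.07,0,0,0,0,0,100],[-0.071,0,0,0,-2,0,100],[0,0,0,0,-3,-1.5,100],[0,0,0,0,-3,-1.5,100],[0,0,0,0,-3,-1.5,100],[0,0,0,0,-3,-1.5,100]]'
python3 -m creep '[[0,0,0,0,-3,-1.5,100],[0,0,0,0,-3,-1.5,100],[0,0,0,0,-0.5,0,100],[0,0,0,0,0,0,100],[0,0,0,0,0,0,100]]'
python3 tabs.py; python3 to.py .6235 .273 .238 4 -1
```

```text
time_s: 53.1
tcp_pos: [0.5493, 0.0631, 0.2324]
eef_rot: [58.9, 90.0, -125.3]
contact_force: [-1.4, -0.9, -1.1]
gripper_width: 0.0297
t 53.1 gp [0.5493 0.0631 0.2512] w 0.0297 F [-1.4 -0.9 -1.1] rotvec [-0.001  0.    -0.001] shift_cm cur [1.32 0.12 0.12] goal-axes [1.32 0.12 0.12]
time_s: 53.9
tcp_pos: [0.5471, 0.0622, 0.2203]
eef_rot: [-154.1, 90.0, 21.7]
contact_force: [0.0, -0.5, 0.5]
gripper_width: 0.0642
time_s: 54.7
tcp_pos: [0.5992, 0.2072, 0.2823]
eef_rot: [-161.8, 90.0, 22.1]
contact_force: [-0.1, -0.3, 0.2]
gripper_width: 0.0875
time_s: 55.2
tcp_pos: [0.6241, 0.2724, 0.2822]
eef_rot: [52.9, 90.0, -123.2]
contact_force: [-0.9, 0.1, 0.4]
gripper_width: 0.0876
top main 51 [0.5441 0.0624 0.2574] xr (np.float64(0.539), np.float64(0.549))
top main 50 [0.5786 0.0599 0.2573] xr (np.float64(0.573), np.float64(0.584))
top main 50 [0.616  0.0598 0.2572] xr (np.float64(0.611), np.float64(0.622))
top spare 51 [0.6219 0.2715 0.2573] xr (np.float64(0.616), np.float64(0.629))
scene main 12 [0.5471 0.0532 0.2569] xr (np.float64(0.541), np.float64(0.55))
scene main 20 [0.5807 0.0533 0.2577] xr (np.float64(0.577), np.float64(0.586))
scene main 40 [0.6181 0.0604 0.2566] xr (np.float64(0.613), np.float64(0.624))
scene spare 48 [0.6244 0.2738 0.2573] xr (np.float64(0.619), np.float64(0.63))
t 55.3 gp [0.6242 0.2719 0.3015] w 0.0877 F [-0.5  0.  -0.3] rotvec [-0.002 -0.     0.   ] shift_cm cur [ 6.35 -0.11  0.06] goal-axes [ 6.35 -0.11  0.06]
```

```bash
python3 -m creep '[[0,0,0,2,-0.1,0,100],[0,0,0,2,0,0,100],[0,0,0,2.3,0,0,100],[0,0,0,0,0,0,100],[0,0,0,0,0,0,0],[0,0,0,0,0,0,0],[0,0,0,0,0,0,0],[0,0,0,0,0,0,0]]'
python3 -m creep '[[0,0,0,0,0,0,0],[0,0,0,0,0,0,0],[0,0,0,0,0,0,0],[0,0,0,0,0,0,0],[0,0,0,0,0,0,0]]'
python3 to.py .6235 .273 .252 4 -1
python3 -m creep '[[0,0,0,-0.7,0,0,0],[0,0,0,-0.7,0,0,0],[0,0,0,0,0,2.6,0],[0,0,0,0,0,2.6,0],[0,0,0,0,0,2.6,0],[0,0,0,0,0,2.6,0],[0,0,0,0,0,2.6,0],[0,0,0,0,0,2.6,0]]'
python3 -m creep '[[0,0,0,0,0,2.6,0],[0,0,0,0,0,0,0]]'
python3 to.py .4415 .2603 .252 4 -1
python3 -m creep '[[0.07,0,0,0,0,0,0],[0.071,0,0,0,2,0,0],[0,0,0,0,3.2,0,0],[0,0,0,0,3.2,0,0],[0,0,0,0,3.2,0,0],[0,0,0,0,3.2,0,0],[0,0,0,0,3.2,0,0],[0,0,0,0,1,0,0]]'
python3 -m creep '[[0,0,0,0,0,0,0]]'
python3 to.py .431 .0705 .252 -4.1 -1
```

```text
time_s: 56.1
tcp_pos: [0.6246, 0.2741, 0.2203]
eef_rot: [-147.7, 89.9, 36.2]
contact_force: [-1.0, 0.5, 0.3]
gripper_width: 0.0612
time_s: 56.6
tcp_pos: [0.6242, 0.274, 0.2191]
eef_rot: [-62.5, 90.0, 121.4]
contact_force: [1.0, -0.8, -0.2]
gripper_width: 0.0296
t 56.6 gp [0.6242 0.274  0.2379] w 0.0296 F [ 1.  -0.8 -0.2] rotvec [-0.002  0.     0.   ] shift_cm cur [-1.41  0.09  0.08] goal-axes [-1.41  0.09  0.08]
time_s: 57.4
tcp_pos: [0.4678, 0.2632, 0.234]
eef_rot: [-140.7, 89.9, 43.2]
contact_force: [1.0, 1.1, -0.9]
gripper_width: 0.0298
time_s: 57.6
tcp_pos: [0.4406, 0.2613, 0.2346]
eef_rot: [-115.4, 89.9, 68.6]
contact_force: [0.5, -0.2, -0.3]
gripper_width: 0.0297
t 57.6 gp [0.4406 0.2612 0.2534] w 0.0297 F [ 0.5 -0.2 -0.3] rotvec [-0.    -0.001  0.002] shift_cm cur [ 0.14  0.1  -0.08] goal-axes [ 0.14  0.1  -0.08]
time_s: 58.4
tcp_pos: [0.4302, 0.0699, 0.234]
eef_rot: [-154.6, 89.9, 21.2]
contact_force: [0.6, -0.1, -0.9]
gripper_width: 0.0298
time_s: 58.5
tcp_pos: [0.4306, 0.071, 0.2339]
eef_rot: [-148.1, 89.9, 27.6]
contact_force: [0.2, -0.2, -0.5]
gripper_width: 0.0299
t 58.5 gp [0.4306 0.0709 0.2527] w 0.0299 F [ 0.2 -0.2 -0.5] rotvec [-0.003 -0.001  0.001] shift_cm cur [ 0.07  0.04 -0.04] goal-axes [ 0.07  0.04 -0.04]
```

Place the last strainer, then lift, move towards the jug and look.

```bash
python3 -m creep '[[0,0,0,0,0.1,-2,0],[0,0,0,0,0,-2,0],[0,0,0,0,0,-2,0],[0,0,0,0,0,-2.2,0],[0,0,0,0,0,0,0]]'
python3 to.py .513 .0645 .238 -4.1 -1
python3 -m creep '[[0,0,0,0.7,0,0,0],[0,0,0,0.6,0,0,0],[0,0,0,0,0,0,0],[0,0,0,0,0,0,100],[0,0,0,0,0,0,100],[0,0,0,0,0,0,100],[0,0,0,0,0,0,100],[0,0,0,0,0,0,100]]'
python3 -m creep '[[0,0,0,-3,0,0,100],[0,0,0,-3.2,0,0,100],[0,0,0,0,3,0,100],[0,0,0,0,3,0,100],[0,0,0,0,3,0.2,100],[0,0,0,0,3,0.2,100],[0,0,0,0,0,0,100],[0,0,0,0,0,0,100]]'
python3 tabs.py
python3 - <<'E'
from geo import *
for n in ('scene','top','wrist'):
    c,w,p,d,ci=cloud(n); x,y,z=w.T
    lo=np.array(p)
    k=(abs(z-.0745)<.004)&(y>-.3)&(y<.02)&(x>.3)&(x<.7)
    cv2.imwrite(f'pics/{n}5.png',p)
    # cluster
    g=np.zeros((200,200),np.uint8); ij=((w[k][:,:2]-[.3,-.35])/.002).astype(int); g[ij[:,0],ij[:,1]]=255
    g=cv2.dilate(g,np.ones((5,5))); nn,lab=cv2.connectedComponents(g)
    for i in range(1,nn):
        m=lab[ij[:,0],ij[:,1]]==i
        if m.sum()>12: print(n,m.sum(),cv2.minEnclosingCircle(w[k][m][:,:2].astype(np.float32)),np.median(c[k][m],0))
E
python3 to.py .495 -.1105 .2 -4.1 -1
```

```text
time_s: 59.0
tcp_pos: [0.5145, 0.0659, 0.2326]
eef_rot: [80.5, 90.0, -103.7]
contact_force: [0.4, -0.5, -1.3]
gripper_width: 0.0293
t 59.0 gp [0.5145 0.0659 0.2514] w 0.0293 F [ 0.4 -0.5 -1.3] rotvec [-0.001  0.    -0.001] shift_cm cur [1.34 0.15 0.14] goal-axes [1.34 0.15 0.14]
time_s: 59.8
tcp_pos: [0.512, 0.065, 0.2203]
eef_rot: [-155.5, 90.0, 20.3]
contact_force: [0.9, 0.0, -0.1]
gripper_width: 0.0642
time_s: 60.6
tcp_pos: [0.4992, -0.0549, 0.2822]
eef_rot: [-143.0, 90.0, 32.8]
contact_force: [-0.1, 0.7, 1.1]
gripper_width: 0.0877
scene main 36 [0.512  0.0657 0.257 ] xr (np.float64(0.506), np.float64(0.517))
scene main 34 [0.5476 0.0639 0.2571] xr (np.float64(0.542), np.float64(0.552))
scene main 36 [0.5822 0.06   0.2568] xr (np.float64(0.576), np.float64(0.587))
scene main 37 [0.6184 0.0575 0.2568] xr (np.float64(0.613), np.float64(0.624))
scene 15 ((0.32805150747299194, -0.21564330160617828), 0.022156380116939545) [123.  61.  34.]
scene 43 ((0.39481136202812195, -0.150274395942688), 0.02855904959142208) [133.  65.  37.]
scene 18 ((0.39948517084121704, -0.05813945457339287), 0.0
[... 596 characters left out ...]
(0.3457975387573242, -0.23999017477035522), 0.019117413088679314) [170.  87.  41.]
wrist 210 ((0.3909010887145996, -0.14953823387622833), 0.027847329154610634) [182.   89.5  44. ]
wrist 272 ((0.4071861505508423, -0.051333460956811905), 0.028281405568122864) [98.5 40.  83.5]
wrist 311 ((0.5116068720817566, -0.14105023443698883), 0.028158582746982574) [189. 204. 208.]
wrist 349 ((0.5944758057594299, -0.09714225679636002), 0.027925366535782814) [204. 104.  53.]
wrist 43 ((0.6240881085395813, -0.242699533700943), 0.0077459244057536125) [33. 32. 34.]
t 60.85 gp [ 0.4994 -0.0537  0.3009] w 0.0875 F [-0.9  0.4 -0.2] rotvec [-0.  0.  0.] shift_cm cur [10.09  5.7   0.03] goal-axes [10.09  5.7   0.03]
```

View pics/wrist5.png

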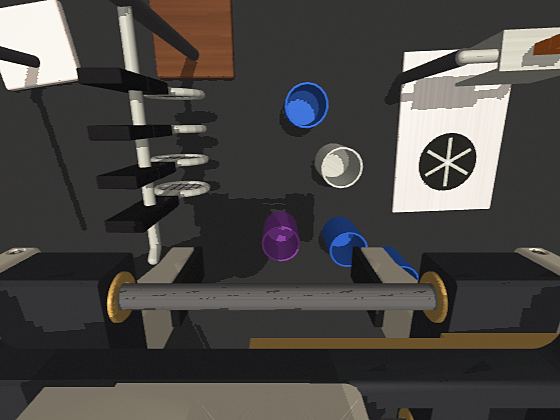

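All four strainers are back on the dark hook. The steel jug has been knocked to about (0.512, -0.141), seen at pixel (338,165), so I'll grip it there.

```bash
python3 -m creep '[[0,0,0,0,3,-0.6,100],[0,0,0,0,3,-0.6,100],[0,0,0,0,2.7,-0.6,100],[0,0,0,4,0,0,100],[0,0,0,4,0,0,100],[0,0,0,4,0,0,100],[0,0,0,2,0,0,100],[0,0,0,0,0,0,100]]' 20
python3 to.py .512 -.141 .045 -4.1 -1
python3 - <<'E'
from geo import *
c,w,p,d,ci=cloud('wrist'); x,y,z=w.T
k=(abs(z-.0745)<.004)&(abs(y+.14)<.04)&(abs(x-.51)<.04); print(k.sum(),cv2.minEnclosingCircle(w[k][:,:2].astype(np.float32)))
c,w,p,d,ci=cloud('scene'); x,y,z=w.T
k=(abs(z-.0745)<.004)&(abs(y+.14)<.04)&(abs(x-.51)<.04); print(k.sum(),cv2.minEnclosingCircle(w[k][:,:2].astype(np.float32)))
E
```

```text
time_s: 61.65
tcp_pos: [0.5088, -0.1419, 0.1391]
eef_rot: [3.7, 89.7, 179.6]
contact_force: [-0.5, -0.2, 1.2]
gripper_width: 0.0873
t 61.65 gp [ 0.5089 -0.1419  0.1579] w 0.0873 F [-0.5 -0.2  1.2] rotvec [-0.001  0.006 -0.   ] shift_cm cur [11.28 -0.12 -0.38] goal-axes [11.29 -0.12 -0.31]
714 ((0.5118845105171204, -0.14165179431438446), 0.028144340962171555)
48 ((0.5137898325920105, -0.1395592838525772), 0.029703689739108086)
```

```bash
python3 -m creep '[[0,0,0,2,0,-0.3,100],[0,0,0,3,0,0,100],[0,0,0,3,0,0,100],[0,0,0,2,0,0,100],[0,0,0,1.2,0,0,100],[0,0,0,0,0,0,100]]'
python3 to.py .512 -.141 .045 -4.1 -1
python3 -m creep '[[0,0,0,0,0,0,0],[0,0,0,0,0,0,0],[0,0,0,0,0,0,0],[0,0,0,0,0,0,0],[0,0,0,0,0,0,0],[0,0,0,0,0,0,0]]'
python3 -m creep '[[0,0,0,-2,0,0,0],[0,0,0,-2,0,0,0],[0,0,0,0,0,0,0],[0,0,0,0,0,0,0]]'
python3 to.py .498 -.321 .12 -1.8 -1
```

```text
time_s: 62.35
tcp_pos: [0.5141, -0.1425, 0.0301]
eef_rot: [19.2, 90.0, -164.9]
contact_force: [-0.4, -0.1, -0.4]
gripper_width: 0.0874
t 62.35 gp [ 0.5142 -0.1425  0.0489] w 0.0874 F [-0.4 -0.1 -0.4] rotvec [-0.001  0.    -0.   ] shift_cm cur [ 0.39 -0.14  0.22] goal-axes [ 0.39 -0.14  0.22]
time_s: 62.95
tcp_pos: [0.5143, -0.1427, 0.0306]
eef_rot: [-175.9, 90.0, -0.1]
contact_force: [-1.4, 1.7, 4.8]
gripper_width: 0.0547
time_s: 63.35
tcp_pos: [0.5137, -0.1426, 0.07]
eef_rot: [-120.1, 90.0, 55.7]
contact_force: [-0.2, 0.3, -1.9]
gripper_width: 0.0549
t 63.35 gp [ 0.5137 -0.1426  0.0888] w 0.0549 F [-0.2  0.3 -1.9] rotvec [-0.042 -0.     0.   ] shift_cm cur [-3.13 17.91  0.26] goal-axes [-3.12 17.88  1.01]
```

```bash
python3 -m creep '[[-0.04,0,0,0,3,0.2,0],[0,0,0,0,3,0.2,0],[0,0,0,0,3,0.2,0],[0,0,0,0,3,0.2,0],[0,0,0,0,3,0,0],[0,0,0,0,2.8,0,0],[0,0,0,0,0,0,0],[0,0,0,0,0,0,0]]'
python3 to.py .50 -.321 .0554 -1.8 -1
python3 - <<'E'
from geo import *
c,w,p,d,ci=cloud('wrist'); c,w,q,d,ci=cloud('scene'); t=cap('top')[0]
cv2.imwrite('pics/j6.png',np.hstack([cv2.resize(q[90:200,180:290],(400,400),interpolation=cv2.INTER_CUBIC),cv2.resize(t[180:290,370:480],(400,400),interpolation=cv2.INTER_CUBIC)]))
E
```

```text
time_s: 64.15
tcp_pos: [0.4976, -0.3203, 0.0686]
eef_rot: [-21.1, 89.8, 156.9]
contact_force: [-0.4, 0.6, -1.6]
gripper_width: 0.0545
t 64.15 gp [ 0.4977 -0.3204  0.0874] w 0.0545 F [-0.4  0.6 -1.6] rotvec [-0.003  0.002  0.001] shift_cm cur [ 3.2   0.06 -0.25] goal-axes [ 3.2   0.06 -0.24]
```

View pics/j6.png

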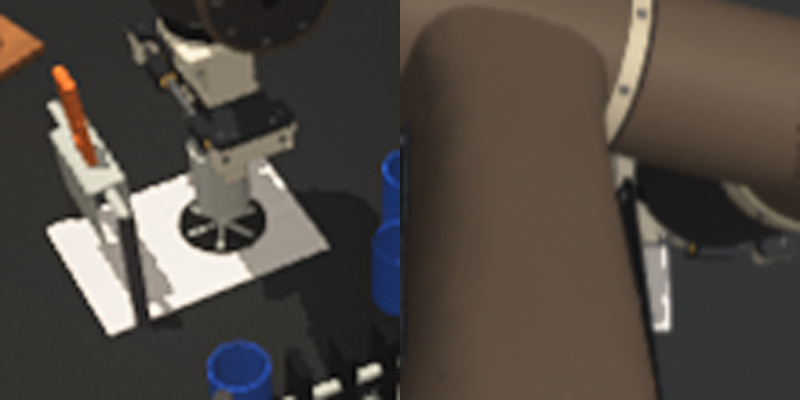

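The jug hangs over the spot (left half, at (222,190)), so lower, release and withdraw straight up.

```bash
python3 -m creep '[[0,0,0,1.5,0,-0.1,0],[0,0,0,1.2,0,0,0],[0,0,0,0.5,0,0,0],[0,0,0,0,0,0,0],[0,0,0,0,0,0,0]]'
python3 to.py .50 -.321 .0554 -1.8 -1
python3 -m creep '[[0,0,0,0,0,0,100],[0,0,0,0,0,0,100],[0,0,0,0,0,0,100],[0,0,0,0,0,0,100],[0,0,0,0,0,0,100],[0,0,0,0,0,0,100],[0,0,0,-2,0,0,100],[0,0,0,-3,0,0,100]]'
python3 -m creep '[[0,0,0,-4,0,0,100],[0,0,0,-4,0,0,100],[0,0,0,-4,0,0,100],[0,0,0,-4,0,0,100],[0,0,0,0,-3,0,100],[0,0,0,0,-3,0,100],[0,0,0,0,-3,0,100],[0,0,0,0,0,0,100]]'
python3 to.py .50 -.321 .0554 -1.8 -1
python3 tabs.py
python3 - <<'E'
from geo import *
im=[]
for n in ('scene','top','wrist'):
    c,w,p,d,ci=cloud(n); x,y,z=w.T
    k=(abs(z-.081)<.004)&(abs(y+.32)<.045)&(abs(x-.5)<.045)
    if k.sum()>5: print(n,'jug',k.sum(),cv2.minEnclosingCircle(w[k][:,:2].astype(np.float32)))
    im.append(p)
cv2.imwrite('pics/end.png',np.hstack([cv2.resize(im[0][90:390,170:430],(380,438),interpolation=cv2.INTER_CUBIC),cv2.resize(im[2],(420,438))]))
for q in ('tamper','cup','beans'):
  for n in ('top',):
    m=r.masks_of(q,n)
    for a in m[:1]: print(q,a['score'],[int(v) for v in a['rect']])
E
```

```text
time_s: 64.8
tcp_pos: [0.5, -0.32, 0.0383]
eef_rot: [84.1, 90.0, -97.7]
contact_force: [-0.1, 0.7, -1.1]
gripper_width: 0.0548
t 64.8 gp [ 0.5    -0.32    0.0571] w 0.0548 F [-0.1  0.7 -1.1] rotvec [-0.001  0.    -0.   ] shift_cm cur [0.17 0.1  0.  ] goal-axes [0.17 0.1  0.  ]
time_s: 65.6
tcp_pos: [0.4983, -0.3197, 0.0869]
eef_rot: [-16.7, 89.8, 161.4]
contact_force: [0.7, -0.6, 0.0]
gripper_width: 0.0878
time_s: 66.4
tcp_pos: [0.5028, -0.2278, 0.2487]
eef_rot: [-154.9, 89.9, 23.4]
contact_force: [0.1, 0.0, 0.0]
gripper_width: 0.0876
t 66.4 gp [ 0.5028 -0.2278  0.2675] w 0.0876 F [0.1 0.  0. ] rotvec [ 0.001 -0.001  0.001] shift_cm cur [2.12e+01 9.33e+00 2.00e-02] goal-axes [ 2.121e+01  9.320e+00 -1.000e-02]
top main 50 [0.5096 0.0648 0.2574] xr (np.float64(0.505), np.float64(0.515))
top main 48 [0.5442 0.0624 0.2577] xr (np.float64(0.538), np.float64(0.549))
top main 51 [0.579  0.0598 0.2568] xr (np.float64(0.574), np.float64(0.584))
top main 48 [0.6163 0.0585 0.2574] xr (np.float64(0.611), np.float64(0.622))
scene main 34 [0.512  0.0655 0.2573] xr (np.float64(0.507), np.float64(0.518))
scene main 35 [0.5468 0.0629 0.2568] xr (np.float64(0.541), np.float64(0.554))
scene main 37 [0.5833 0.0614 0.2577] xr (np.float64(0.575), np.float64(0.587))
scene main 40 [0.619  0.0574 0.257 ] xr (np.float64(0.612), np.float64(0.624))
scene jug 39 ((0.5012887120246887, -0.31602731347084045), 0.029525581747293472)
top jug 44 ((0.4992927610874176, -0.3181884288787842), 0.028049703687429428)
wrist jug 381 ((0.49778398871421814, -0.3191355764865875), 0.02803545817732811)
tamper 0.63 [279, 198, 304, 209]
cup 0.97 [125, 257, 162, 284]
beans 0.68 [114, 184, 160, 216]
```

View pics/end.png

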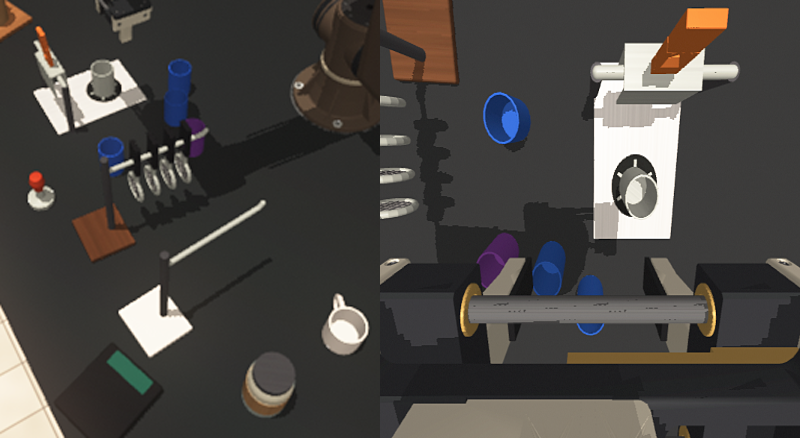

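The final view shows four strainers on the dark hook, the guard astride the rail, the jug on the spot, and the bystanders where they were. Handing in.

```bash
python3 -c "
from plant import r
print(r.close_job())"
```

```text
the job is handed in; nothing more can be done
None
```

The job is done and handed in at about 66 s of robot time; the system reports no verdict. There were four strainers. I moved them all to the white-footed hook, draped the guard over the rinser's rail, and hung all four back on the dark-footed hook. I then set the jug on the spray spot. It had been knocked about 35 mm aside during the run, so I located it again before gripping it.

What the last checks showed:
- **Strainers:** all four tab tops are at 0.257 m, on the line of the peg, and let go.
- **Guard:** released with its grip point at about 0.235 m, and it still looked astride and upright in the final picture.
- **Jug:** upright, with the three cameras putting it about 1–6 mm from the spot's centre. They disagree with each other by up to about 5 mm.
- **Cup and bean jar:** their boxes in the top camera match the first picture to within 2 pixels.
- **Tamper:** the network's final hit was wrong, as it landed on a strainer. I judged the tamper only from the picture, where it stands in its place; I did not measure it.

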